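Set up the crumb mill

TASK

Get the crumb mill going: first fit the paddle on the drive spindle in the empty bowl, turning it until the teeth mesh and pushing it fully home, then put every rusk on the shelf into the bowl, set the bamboo lid on the bowl so that it sits seated and level, and last push the lever switch over to on. Leave the jar, the jug and the can opener where they are.

Things in the scene. Friction and masses are not known exactly. Their poses are not given: they have to be found in the camera images.
- mill: crumb mill: a grey motor base 200 x 300 mm (x, y) and 65 mm high, standing firm on the shelf, with a fixed round open white bowl on it. Origin on the shelf plane straight under the bowl's centre; z up; the base reaches from y -110 to +190 mm; the lever switch stands on it beside the bowl, at y +152 mm
- bowl_rim (a point): centre of the bowl's mouth, at rim height, 175 mm above the shelf; axes as the mill's. Bowl outside diameter 190, inside 182 mm, floor 105 mm below the rim
- spindle (a joint): angle of the drive spindle about the vertical, rad, counter-clockwise from above relative to the mill; stiff: it stays put unless turned with more than about 0.4 N m. Range -1.2 to 1.2
- spindle_seat (a point): on the drive spindle's axis in the bowl's centre, on top of its 76 mm steel flange, 6 mm above the bowl floor, 76 mm above the shelf; turns with the spindle, z up. On the flange: six upright teeth 13 mm tall, 7 mm wide, from radius 20 to 34 mm, at 30, 90, 150 .. degrees from the point's x axis, and a round centre pin, 16 mm diameter, tapered tip, 28 mm tall
- paddle: steel crumbing paddle standing on its teeth, 80 mm high, 134 mm over its two arms, 0.22 kg. Origin on its axis at the underside of the teeth, z up, x along the arms. Six teeth below: 14 mm tall, 8 mm wide, from radius 20 to 34 mm, at 0, 60, 120 .. degrees from x. Hub 68 mm across, from 14 to 40 mm height, with a 19 mm square bore, open below; arms 16 mm wide, at 18.5 to 24.5 mm height
- paddle_stem (a point): on the paddle's axis, 64 mm above its origin, axes as the paddle's: in the 26 x 26 mm square grip stem (sides along x and y, 40 to 80 mm height). The teeth mesh when paddle x equals spindle_seat x or differs by a multiple of 60 degrees, within about 8 degrees; home, the paddle's origin lies on the seat point; tooth on tooth it stands 13 mm higher
- lid: round bamboo lid, lying knob up: a plug 168 mm in diameter and 10 mm thick below, a flange 204 mm in diameter and 10 mm thick above it, a round knob 30 mm in diameter and 42 mm high in the middle. Origin at the centre of the plug's underside, z up; about 0.28 kg. Seated, the plug is in the bowl's mouth and the flange rests on the rim, so the origin is 10 mm below bowl_rim
- lid_knob (a point): in the lid's knob, a little above its middle, 46 mm above the lid's underside; axes as the lid's
- switch (a joint): the mill's lever switch: 0 rad = off (leaning to the mill's -x), 1.0 = on (leaning to the mill's +x); light, and stays where it is left
- switch_tip (a point): centre of the 26 mm ball at the end of the switch lever, which rises from a 70 x 50 x 25 mm block on the base; the lever is 70 mm long, a 10 mm rod, pivoting 87 mm above the shelf; the tip moves about 67 mm along the mill's +x between off and on
- jar: green ceramic jar with a cork stopper, 84 mm wide, 122 mm high; bystander; origin at the underside's centre
- jug: white plastic measuring jug, 100 mm wide, 120 mm high; bystander; origin at the underside's centre
- opener: steel can opener lying flat, 180 mm long; bystander; origin near its middle, on the shelf
- rusk0: hard rusk (twice-baked bread), 72 x 36 x 28 mm (x, y, z), lying flat at the start; origin at the centre of its underside; 45 g. Three to five are present, the others are absent (None)
- rusk1: hard rusk (twice-baked bread), 72 x 36 x 28 mm (x, y, z), lying flat at the start; origin at the centre of its underside; 45 g. Three to five are present, the others are absent (None)
- rusk2: hard rusk (twice-baked bread), 72 x 36 x 28 mm (x, y, z), lying flat at the start; origin at the centre of its underside; 45 g. Three to five are present, the others are absent (None)
- rusk3: hard rusk (twice-baked bread), 72 x 36 x 28 mm (x, y, z), lying flat at the start; origin at the centre of its underside; 45 g. Three to five are present, the others are absent (None)
- rusk4: hard rusk (twice-baked bread), 72 x 36 x 28 mm (x, y, z), lying flat at the start; origin at the centre of its underside; 45 g. Three to five are present, the others are absent (None)

How it is judged:
On the way, in this order (a step that is already met when the one before it is completed fails the run):
1. the paddle's teeth mesh with the spindle's and it is fully home, with no rusk in the bowl yet (horizontal distance between paddle and spindle_seat below 0.005 m and z of paddle in the frame of spindle_seat below 0.004 m and angle between paddle's own z axis and vertical below 0.08 rad and not (horizontal distance between rusk0 and bowl_rim below 0.089 m and z of rusk0 in the frame of bowl_rim between -0.115 and -0.012 m) and not (horizontal distance between rusk1 and bowl_rim below 0.089 m and z of rusk1 in the frame of bowl_rim between -0.115 and -0.012 m) and not (horizontal distance between rusk2 and bowl_rim below 0.089 m and z of rusk2 in the frame of bowl_rim between -0.115 and -0.012 m) and not (horizontal distance between rusk3 and bowl_rim below 0.089 m and z of rusk3 in the frame of bowl_rim between -0.115 and -0.012 m) and not (horizontal distance between rusk4 and bowl_rim below 0.089 m and z of rusk4 in the frame of bowl_rim between -0.115 and -0.012 m)), for 0.2 s.
2. every rusk is in the bowl, the paddle still home (horizontal distance between paddle and spindle_seat below 0.005 m and z of paddle in the frame of spindle_seat below 0.004 m and angle between paddle's own z axis and vertical below 0.08 rad and horizontal distance between each of rusk0, rusk1, rusk2, rusk3, rusk4 and bowl_rim below 0.089 m and z of rusk0 in the frame of bowl_rim between -0.115 and -0.012 m and z of rusk1 in the frame of bowl_rim between -0.115 and -0.012 m and z of rusk2 in the frame of bowl_rim between -0.115 and -0.012 m and z of rusk3 in the frame of bowl_rim between -0.115 and -0.012 m and z of rusk4 in the frame of bowl_rim between -0.115 and -0.012 m), for 0.2 s.
3. the lid sits seated and level on the bowl, switch still off (horizontal distance between lid and bowl_rim below 0.011 m and angle between lid's own z axis and vertical below 0.04 rad and z of lid in the frame of bowl_rim between -0.013 and -0.007 m and value of joint switch below 0.3 rad), for 0.2 s.
4. the switch is pushed over to on (value of joint switch above 0.85 rad), for 0.2 s.
At the end, for the whole second after the job is handed in: paddle home on the spindle (within 5 mm of the axis, under 4 mm above its seat, upright within 0.08 rad); every rusk in the bowl below the rim; lid centred within 11 mm, flange on the rim within 3 mm, level within 0.04 rad; switch over 0.85 rad; all at rest (all of step 2 and horizontal distance between lid and bowl_rim below 0.011 m and angle between lid's own z axis and vertical below 0.04 rad and z of lid in the frame of bowl_rim between -0.013 and -0.007 m and value of joint switch above 0.85 rad and linear speed of each of lid, paddle below 0.02 m/s); the robot touches nothing.
It fails at once if the jar is moved more than 30 mm or tipped (distance of jar from where it was at the start of the episode above 0.03 m or angle between jar's own z axis and vertical above 0.5 rad).
It fails at once if the jug is moved more than 30 mm or tipped (distance of jug from where it was at the start of the episode above 0.03 m or angle between jug's own z axis and vertical above 0.5 rad).
It fails at once if the can opener is moved more than 30 mm or tipped (distance of opener from where it was at the start of the episode above 0.03 m or angle between opener's own z axis and vertical above 0.5 rad).
Of rusk0, rusk1, rusk2, rusk3, rusk4 only 3 to 5 are there at a start; the rules pass over those that are not, and their reading is None.
At some moment in a run one of rusk0, rusk1, rusk2, rusk3, rusk4, lid may be knocked a few centimetres aside while the robot is not near it.
It also fails if it takes over 210 s, if anything falls off the work surface, if the arm or the gripper's body presses on something with over 40 N, if the wrist force passes 120 N, or if a joint passes its speed limit or range.

ROBOT

A 6-joint arm with a two-finger parallel gripper is mounted at the origin on the work surface. World frame = base frame: x ahead of the robot, y to its left, z up, the work surface at z = 0. Lengths are in m, angles in rad, forces in N, time in s.
With the tool pointing down it reaches from about 0.2 to 0.875 m from the base axis. Payload 3.4 kg.
Tool frame: the origin (TCP) lies at the very end of the fingers, on their centre line; the grasp point (between the pads) lies 19 mm behind it; z points along the fingers, y is the direction in which the jaws open and shut (so a half turn about z gives the same grasp; the last joint's range is limited). The gripper opens to 94 mm and grips with 3 to 60 N. Pads are 16 mm wide; open, the fingers measure 119 mm over their backs; the gripper's body (75 mm by 177 mm) begins 78 mm behind the grasp point.
Start: joints at [-1.437, 0.276, 1.505, -0, 1.361, -0.121], TCP at [0.145, -0.556, 0.205] pointing down, gripper open.
Joint ranges: [-2.89, 2.89], [-0.75, 2.08], [0.22, 2.7], [-1.18, 4.32], [0.11, 2.71], [-2.7, 2.7]. Speed limits (rad/s): [2.57, 2.57, 3.14, 3.14, 3.14, 3.14].

INTERFACE

Orientations are given as a 3x3 rotation matrix whose columns are the frame's x, y, z axes.
In Python, from station import arm, cams gives the robot as it stands. The module is installed in compiled form; this text tells all that it offers.
- The arm moves only by the shell command python3 -m pendant 'ROWS' [OPENING]. ROWS is JSON, a list of rows, each an object with "translation": the shift along the world's x, y, z scaled (see below), a list of three; "turn": the turn, a rotation vector about the world's x, y, z scaled (see below), a list of three. In form: [{"translation": [dx, dy, dz], "turn": [ax, ay, az]}, ...]. A call has 1 to 8 rows; each row is the pose to reach, as a shift and turn from the pose measured when the call began; what a row does not reach only later rows make up. The controller multiplies each number of a shift by 400 mm and each number of a turn by 120 degrees. A row lasts 1/12 s, in which the tool goes at most 41.7 mm and 7.16 degrees, less where a joint would pass 70% of its speed; a pose out of reach is approached as far as the arm can. A call with a number of a shift or a turn outside -1 to 1 is refused whole. A call with a gripper value outside its range is refused whole. OPENING is the opening, from 0 (shut) to 1 (fully open), set as the call begins (- or left out, the last holds). The fingers move at their own pace and stop on an object; the grip force is fixed at half the most. Time passes only in rows, so rows that repeat a pose let the fingers close. It gives the time, the measured TCP pose, the force and the opening at its end, in the units of the state.
- arm.state(): the state, without advancing time (a new reading comes with each control period).
- cams.grab_frame(name): name is "scene" or "side" or "wrist"; returns a dict with "img" (480x640x3 uint8, red, green, blue), "z_map" (480x640 float32, m along the optical axis (not along the pixel's ray), 0 where there is no reading), "K" (3x3 intrinsics, pixels), "T" (4x4, takes a point from camera to world coordinates). Camera axes: x right, y down, z forward; pixel columns grow to the right and rows downward; lengths in m; the calibration is good to about 2 mm. A picture is of the moment at which its call begins.
- arm.finish_job(): hands the job in, once; it reports no verdict.
The state is a dict: "clock": time; "q": joint angles; "joint_vel": joint speeds; "joint_efforts": joint torques, N m; "tcp_pos": TCP position; "ee_rot": TCP orientation; "wrist_force": force on the tool from outside, world axes, zero at the start; "moment": the same for the moment, N m; "opening": finger opening in m.
Only numpy, scipy, OpenCV 4.12 (cv2) and the standard library are available. Lean on these libraries where they do the work, as an engineer would, in place of code of your own. Each camera call takes 0.05 s, during which the arm holds its last target.

## Working session

There is one attempt and no reset: what is moved stays moved. The work goes in short steps, Python scripts to look and compute and a shell command to move; the robot and the scene stay as the last step left them, time stands still between calls to the robot, and variables do not carry over. Pictures are saved under pics/ and viewed, and the job is handed in when it is done.

```bash
mkdir -p pics; python3 - <<'E'
from station import arm,cams
import cv2
s=arm.state(); print(s['clock'],s['tcp_pos'],s['opening'],s['ee_rot'])
for n in ("scene","side","wrist"):
    f=cams.grab_frame(n); cv2.imwrite(f"pics/a_{n}.png",f["img"][:,:,::-1]); print(n,f["K"].tolist(),f["T"].round(3).tolist())
E
```

```text
0.0 [ 0.14485148 -0.55589671  0.2046303 ] 0.09383139839438366 [[ 9.67719210e-01  2.52030703e-01 -2.33649726e-04]
 [ 2.52030722e-01 -9.67717672e-01  1.73868450e-03]
 [ 2.12094908e-04 -1.74144530e-03 -9.99998461e-01]]
scene [[444.30081636626454, 0.0, 311.71925359405043], [0.0, 444.30081636626454, 244.0838242724666], [0.0, 0.0, 1.0]] [[0.807, 0.319, -0.497, 1.106], [0.591, -0.435, 0.679, -0.762], [0.001, -0.842, -0.54, 0.76], [0.0, 0.0, 0.0, 1.0]]
side [[449.47699599125247, 0.0, 314.4585000505271], [0.0, 449.47699599125247, 235.130341159026], [0.0, 0.0, 1.0]] [[-0.976, -0.166, 0.138, 0.377], [-0.215, 0.726, -0.653, 0.703], [0.008, -0.667, -0.745, 0.88], [0.0, 0.0, 0.0, 1.0]]
wrist [[410.514314568794, 0.0, 317.9226900636645], [0.0, 410.514314568794, 244.43394880057235], [0.0, 0.0, 1.0]] [[0.251, -0.942, -0.222, 0.208], [-0.968, -0.244, -0.056, -0.538], [-0.001, 0.229, -0.973, 0.384], [0.0, 0.0, 0.0, 1.0]]
```

View pics/a_scene.png

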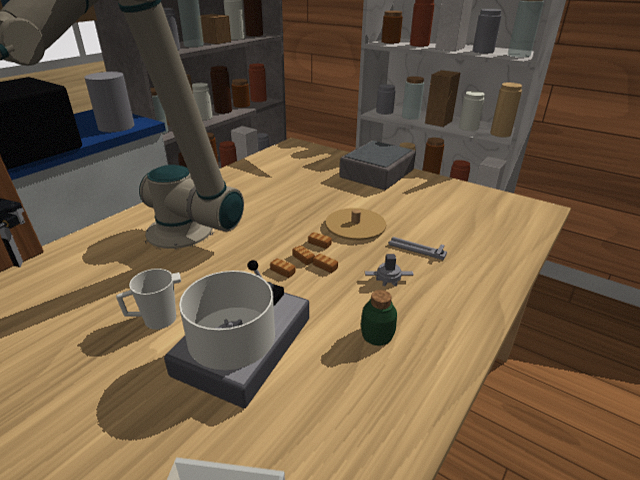

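View pics/a_side.png

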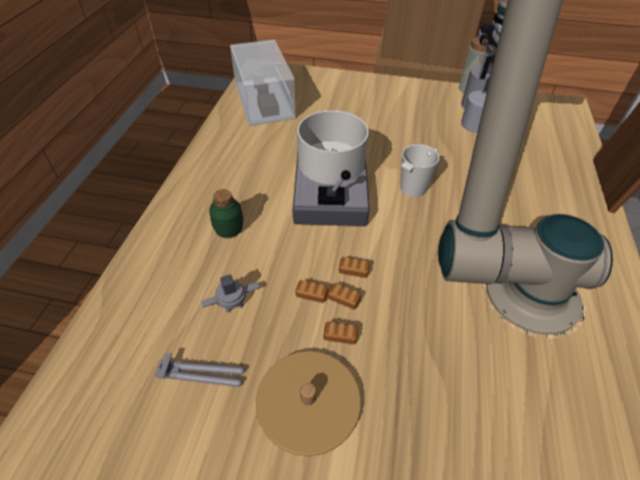

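View pics/a_wrist.png

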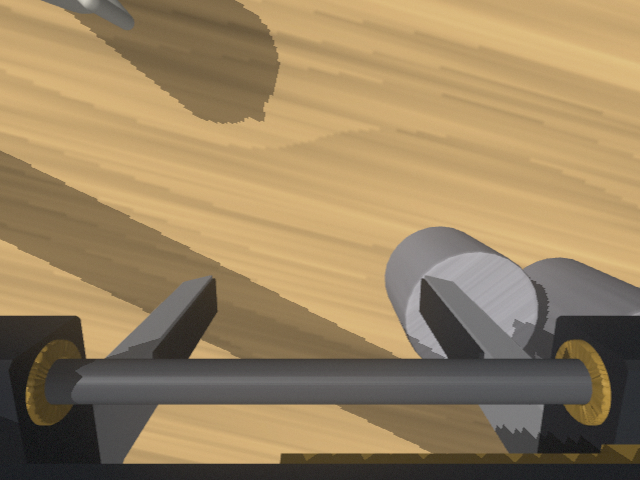

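The scene and side views show the mill with the bowl at side (333,145). The paddle is at (230,293) and the lid knob at (308,393). There are four rusks, at (354,266), (312,290), (345,295) and (341,331). Next I'll measure with depth.

```bash
cat > h.py <<'E'
from station import arm,cams
import cv2, numpy as np
def grab(n,save=None):
    f=cams.grab_frame(n)
    if save: cv2.imwrite(f"pics/{save}.png",f["img"][:,:,::-1])
    return f
def cloud(f):
    v,u=np.mgrid[:480,:640]; z=f["z_map"]; K=f["K"]
    p=np.stack([(u-K[0,2])/K[0,0]*z,(v-K[1,2])/K[1,1]*z,z],-1)
    w=p@f["T"][:3,:3].T+f["T"][:3,3]; w[z<=0]=np.nan
    return w
def ray(f,u,v,h):
    K=f["K"];d=f["T"][:3,:3]@np.array([(u-K[0,2])/K[0,0],(v-K[1,2])/K[1,1],1]);o=f["T"][:3,3]
    return o+d*(h-o[2])/d[2]
def proj(f,P):
    P=np.atleast_2d(P);T=f["T"];c=(P-T[:3,3])@T[:3,:3];K=f["K"]
    return np.stack([c[:,0]/c[:,2]*K[0,0]+K[0,2],c[:,1]/c[:,2]*K[1,1]+K[1,2]],-1)
def circ(p):
    p=np.asarray(p);A=np.c_[2*p,np.ones(len(p))];x=np.linalg.lstsq(A,(p**2).sum(1),rcond=None)[0]
    return x[:2],np.sqrt(x[2]+x[0]**2+x[1]**2)
def rusks(f,W=None,zmin=.005):
    hsv=cv2.cvtColor(f["img"],cv2.COLOR_RGB2HSV)
    W=cloud(f) if W is None else W
    m=((hsv[...,0]>5)&(hsv[...,0]<17)&(hsv[...,1]>140)).astype(np.uint8)
    m[~((W[...,2]>.012)&(W[...,2]<.05))]=0
    return m
E
python3 - <<'E'
from h import *
for n in ("side","scene"):
    f=grab(n);W=cloud(f);hsv=cv2.cvtColor(f["img"],cv2.COLOR_RGB2HSV)
    Z=W[...,2]
    # bowl rim
    roi=(W[...,0]>.1)&(W[...,0]<.9)&(W[...,1]>-.8)&(W[...,1]<.8)
    m=roi&(Z>.168)&(Z<.182)&(hsv[...,1]<60)
    p=W[m];print(n,"rim",m.sum(),p[:,:2].min(0),p[:,:2].max(0)); 
    m2=m&(np.hypot(*(W[...,:2]-np.median(p[:,:2],0)).transpose(2,0,1))<.16)
    print(circ(W[m2][:,:2]))
    m=rusks(f,W);k,lab,st,c=cv2.connectedComponentsWithStats(m)
    for i in range(1,k):
        if st[i,4]>60:
            q=W[lab==i];t=q[q[:,2]>.02];r=cv2.minAreaRect((t[:,:2]*1000).astype(np.float32));print("rusk",st[i,4],c[i].round(),t[:,:2].mean(0).round(4),np.array(r[0]).round(1),np.array(r[1]).round(1),round(r[2],1),q[:,2].max().round(4))
    # all blobs of height>20mm
    m=(roi&(Z>.012)&(Z<.13)).astype(np.uint8);k,lab,st,c=cv2.connectedComponentsWithStats(m)
    for i in range(1,k):
        if st[i,4]>150:
            q=W[lab==i];print("blob",st[i,4],c[i].round(),q.min(0).round(3),q.max(0).round(3))
E
```

```text
side rim 962 [ 0.10023929 -0.3905297 ] [0.63635776 0.08939652]
(array([0.17049799, 0.01671787]), np.float64(0.06855978315224251))
rusk 654 [32. 22.] [ 2.0027 -0.9877] [ 2002.4 -1013.6] [ 26.4 481.7] 0.6 0.05
rusk 113 [623.   1.] [-0.6301 -1.8857] [ -619.9 -1883.7] [106.4  25.3] 9.1 0.032
rusk 676 [607. 182.] [-0.2382 -0.4305] [-238.  -444.5] [ 18.5 236.7] 2.9 0.05
rusk 423 [354. 266.] [0.4207 0.0287] [421.   27.1] [70.7 36.7] 0.9 0.0314
rusk 960 [328. 293.] [0.4665 0.1181] [467.7 115.1] [ 45.3 148.2] 89.9 0.0318
rusk 560 [341. 332.] [0.4209 0.212 ] [421.1 210.4] [70.4 36.6] 3.2 0.0326
blob 1060 [474. 100.] [ 0.101 -0.799  0.012] [ 0.168 -0.624  0.13 ]
blob 1628 [269. 103.] [ 0.719 -0.579  0.012] [ 0.899 -0.494  0.13 ]
blob 1228 [332. 138.] [ 0.462 -0.391  0.065] [ 0.632 -0.3    0.13 ]
blob 1515 [418. 168.] [ 0.252 -0.376  0.012] [ 0.35  -0.245  0.123]
blob 4465 [330. 193.] [ 0.41  -0.34   0.012] [ 0.647 -0.087  0.13 ]
blob 1224 [225. 214.] [ 0.725 -0.073  0.012] [0.804 0.004 0.126]
blob 406 [464. 276.] [0.101 0.006 0.077] [0.243 0.096 0.13 ]
blob 429 [354. 266.] [0.385 0.009 0.012] [
[... 1062 characters left out ...]
ob 560 [218. 221.] [ 0.1   -0.048  0.07 ] [0.247 0.092 0.13 ]
blob 1521 [355. 224.] [0.358 0.264 0.012] [0.561 0.471 0.065]
blob 214 [319. 239.] [0.391 0.185 0.012] [0.462 0.227 0.031]
blob 331 [420. 247.] [0.602 0.326 0.012] [0.775 0.396 0.031]
blob 491 [315. 258.] [0.397 0.086 0.012] [0.547 0.134 0.031]
blob 627 [389. 271.] [0.634 0.126 0.012] [0.745 0.215 0.082]
blob 269 [282. 267.] [0.391 0.004 0.012] [0.462 0.042 0.032]
blob 2368 [152. 296.] [ 0.254 -0.383  0.012] [ 0.356 -0.25   0.122]
blob 6959 [240. 354.] [ 0.461 -0.419  0.012] [ 0.664 -0.094  0.13 ]
blob 2483 [227. 308.] [ 0.452 -0.35   0.065] [ 0.586 -0.2    0.13 ]
blob 1519 [379. 318.] [ 0.732 -0.084  0.012] [ 0.813 -0.014  0.126]
```

```bash
python3 -m pendant '[{"translation":[0,0,0.1],"turn":[0,0,0]},{"translation":[0.85,0.6,0.43],"turn":[0,0,0]},{"translation":[0.85,0.6,0.43],"turn":[0,0,0]},{"translation":[0.85,0.6,0.43],"turn":[0,0,0]},{"translation":[0.85,0.6,0.43],"turn":[0,0,0]},{"translation":[0.85,0.6,0.43],"turn":[0,0,0]},{"translation":[0.85,0.6,0.43],"turn":[0,0,0]},{"translation":[0.85,0.6,0.43],"turn":[0,0,0]}]' 1
```

```text
clock: 0.92
tcp_pos: [0.3732, -0.3944, 0.334]
ee_rot: [[0.968, 0.252, 0.0], [0.252, -0.968, 0.001], [0.0, -0.001, -1.0]]
wrist_force: [0.7, -0.7, -0.2]
opening: 0.094
```

```bash
python3 -m pendant '[{"translation":[0.28,0.2,0.1],"turn":[0,0,0]},{"translation":[0.28,0.2,0.1],"turn":[0,0,0]},{"translation":[0.28,0.2,0.1],"turn":[0,0,0]},{"translation":[0.28,0.2,0.1],"turn":[0,0,0]},{"translation":[0.28,0.2,0.1],"turn":[0,0,0]},{"translation":[0.28,0.2,0.1],"turn":[0,0,0]}]'
python3 - <<'E'
from h import *
f=grab("wrist","b_wrist");print(f["T"].round(3).tolist())
W=cloud(f);m=(W[...,2]>.170)&(W[...,2]<.18);p=W[m][:,:2];print(m.sum(),p.min(0),p.max(0),circ(p))
E
```

```text
clock: 1.42
tcp_pos: [0.4857, -0.3138, 0.3738]
ee_rot: [[0.967, 0.254, -0.001], [0.254, -0.967, 0.0], [-0.001, -0.0, -1.0]]
wrist_force: [-0.3, 0.5, 0.1]
opening: 0.0937
[[0.253, -0.942, -0.222, 0.549], [-0.968, -0.246, -0.058, -0.296], [0.0, 0.23, -0.973, 0.553], [0.0, 0.0, 0.0, 1.0]]
3545 [ 0.44888521 -0.38722168] [ 0.63773712 -0.19811181] (array([ 0.54319351, -0.29257894]), np.float64(0.09205060694826835))
```

View pics/b_wrist.png

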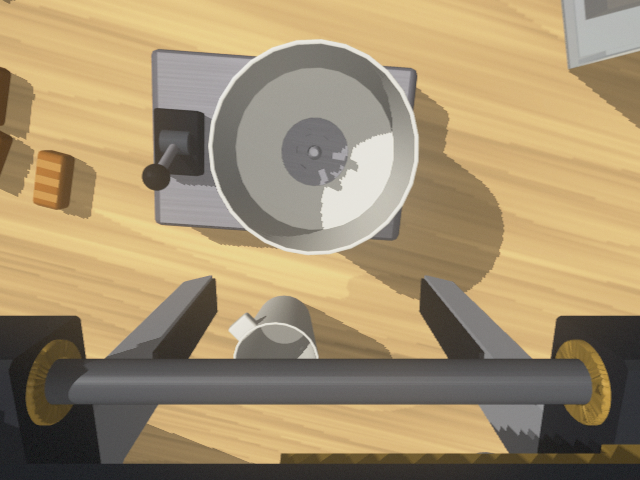

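The wrist view shows the spindle pin at (314,152) with the flange teeth around it. The switch ball is at (156,177), and the mill base is the rectangle (153..416, 50..240).

```bash
python3 - <<'E'
from h import *
f=grab("wrist");W=cloud(f)
c=np.array([.5432,-.2926])
d=W[...,:2]-c;r=np.hypot(d[...,0],d[...,1]);a=np.degrees(np.arctan2(d[...,1],d[...,0]))
pin=(r<.02)&(W[...,2]>.096);print("pin",pin.sum(),W[pin].mean(0),W[pin].max(0))
print("pin ray",ray(f,314.5,151.5,.104))
for zc in (.082,.086):
    m=(r>.019)&(r<.037)&(W[...,2]>zc)&(W[...,2]<.096)
    h=np.histogram(a[m],bins=np.arange(-180,181,10))[0];print(m.sum(),h.tolist())
    print("phase6 mean",np.degrees(np.angle(np.exp(6j*np.radians(a[m])).mean()))/6, abs(np.exp(6j*np.radians(a[m])).mean()))
print("floor z",np.median(W[...,2][(r>.05)&(r<.07)]), "flange",np.median(W[...,2][(r>.012)&(r<.018)]))
m=((W[...,2]>.055)&(W[...,2]<.072)&(r>.098)&(r<.25)&(d[...,1]>-.13)).astype(np.uint8)
p=W[m>0][:,:2];rr=cv2.minAreaRect((p*1000).astype(np.float32));print("base",rr)
m=(W[...,2]>.125)&(r>.11)&(r<.25);print("ball",m.sum(),W[m].mean(0),W[m].max(0))
# crop zoom
im=f["img"][90:215,250:380,::-1];cv2.imwrite("pics/c_zoom.png",cv2.resize(im,None,fx=4.5,fy=4.5,interpolation=cv2.INTER_CUBIC))
E
```

```text
pin 167 [ 0.5432009  -0.29259435  0.10137527] [ 0.55066238 -0.28518599  0.10570031]
pin ray [ 0.54270215 -0.29396624  0.104     ]
507 [0, 0, 11, 54, 16, 0, 0, 0, 11, 56, 17, 0, 0, 0, 9, 62, 17, 0, 0, 0, 10, 60, 18, 0, 0, 0, 12, 58, 16, 0, 0, 0, 10, 55, 15, 0]
phase6 mean -24.51348776965789 0.8940584938563675
501 [0, 0, 11, 53, 15, 0, 0, 0, 11, 55, 17, 0, 0, 0, 9, 62, 17, 0, 0, 0, 10, 60, 17, 0, 0, 0, 11, 57, 16, 0, 0, 0, 10, 55, 15, 0]
phase6 mean -24.50073613456254 0.8955480393509039
floor z 0.48780282096523797 flange 0.07586600431938734
base ((462.5152587890625, -267.0634765625), (349.6007995605469, 300.0721435546875), 10.657970428466797)
ball 674 [ 0.48492647 -0.15193389  0.15347508] [ 0.50045648 -0.1379874   0.16254262]
```

View pics/c_zoom.png

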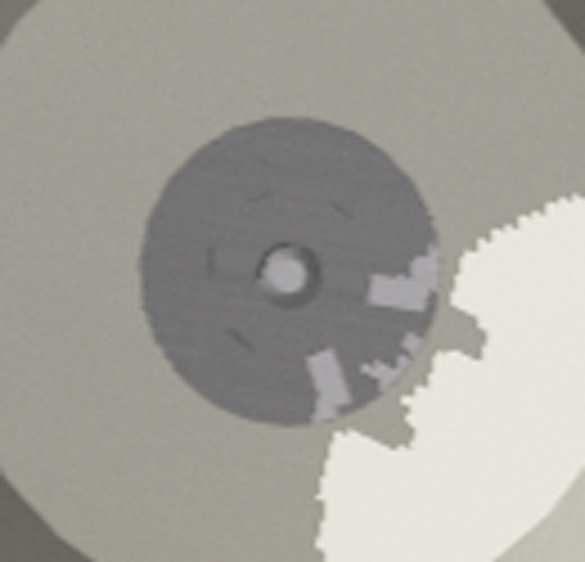

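```bash
python3 -m pendant '[{"translation":[0.335,0.98,0],"turn":[0,0,0]},{"translation":[0.335,0.98,0],"turn":[0,0,0]},{"translation":[0.335,0.98,0],"turn":[0,0,0]},{"translation":[0.335,0.98,0],"turn":[0,0,0]},{"translation":[0.335,0.98,0],"turn":[0,0,0]},{"translation":[0.335,0.98,0],"turn":[0,0,0]},{"translation":[0.335,0.98,0],"turn":[0,0,0]},{"translation":[0.335,0.98,0],"turn":[0,0,0]}]'
```

```text
clock: 2.18
tcp_pos: [0.5919, 0.0012, 0.3732]
ee_rot: [[0.969, 0.248, -0.002], [0.248, -0.969, 0.0], [-0.002, -0.001, -1.0]]
wrist_force: [0.7, -0.2, 0.6]
opening: 0.094
```

```bash
python3 -m pendant '[{"translation":[0.11,0.39,0],"turn":[0,0,0]},{"translation":[0.11,0.39,0],"turn":[0,0,0]},{"translation":[0.11,0.39,0],"turn":[0,0,0]},{"translation":[0.11,0.39,0],"turn":[0,0,0]},{"translation":[0.11,0.39,0],"turn":[0,0,0]},{"translation":[0.11,0.39,0],"turn":[0,0,0]}]'
python3 - <<'E'
from h import *
f=grab("wrist","d_wrist");W=cloud(f)
z=W[...,2]
m=(z>.06)&(z<.1);p=W[m];c=np.median(p[:,:2],0)
top=m&(z>.077)&(np.hypot(*(W[...,:2]-c).transpose(2,0,1))<.03);t=W[top]
r=cv2.minAreaRect((t[:,:2]*1000).astype(np.float32));print("stem",top.sum(),t.mean(0),r)
c=np.array(r[0])/1000
d=W[...,:2]-c;rr=np.hypot(d[...,0],d[...,1]);a=np.degrees(np.arctan2(d[...,1],d[...,0]))
arm_=(rr>.042)&(rr<.072)&(z>.012)&(z<.03);print("arms",arm_.sum(),np.degrees(np.angle(np.exp(2j*np.radians(a[arm_])).mean()))/2)
hub=(rr<.04)&(z>.034)&(z<.044);print("hub",circ(W[hub&(rr>.03)][:,:2]))
E
```

```text
clock: 2.68
tcp_pos: [0.6359, 0.157, 0.3718]
ee_rot: [[0.969, 0.249, -0.005], [0.249, -0.969, -0.001], [-0.005, -0.0, -1.0]]
wrist_force: [0.4, -0.3, 0.8]
opening: 0.094
stem 0 [nan nan nan] ((0.0, 0.0), (0.0, 0.0), 0.0)
arms 0 nan
hub (array([0., 0.]), np.float64(0.0))<stdin>:6: RuntimeWarning: Mean of empty slice.
  ret = um.true_divide(
<stdin>:9: RuntimeWarning: Mean of empty slice.
  ret = ret.dtype.type(ret / rcount)
```

View pics/d_wrist.png

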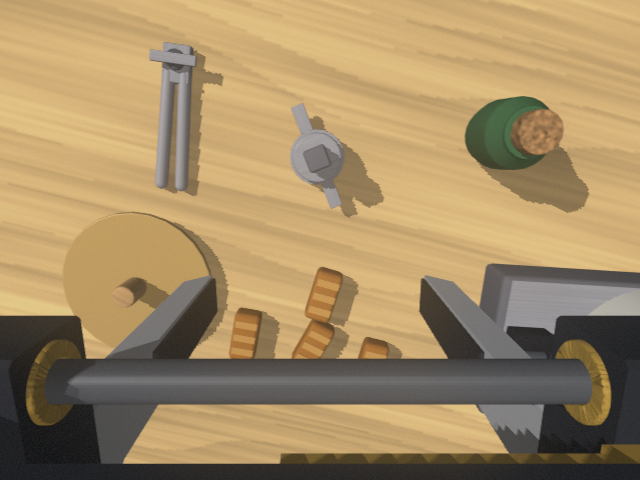

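The paddle is clearly visible, with its stem at (317,158) and its arms from (302,115) to (332,197). My median picked the wrong points, so I'll restrict the region.

```bash
python3 - <<'E'
from h import *
f=grab("wrist");W=cloud(f);z=W[...,2]
c=ray(f,317,158,.08)[:2];print(c)
near=np.hypot(*(W[...,:2]-c).transpose(2,0,1))<.03
t=W[near&(z>.07)];print(t[:,2].max())
t=t[t[:,2]>.0765]
r=cv2.minAreaRect((t[:,:2]*1000).astype(np.float32));print("stem",len(t),t.mean(0),r)
c=np.array(r[0])/1000
d=W[...,:2]-c;rr=np.hypot(d[...,0],d[...,1]);a=np.degrees(np.arctan2(d[...,1],d[...,0]))
arm_=(rr>.042)&(rr<.072)&(z>.012)&(z<.03);print("arms",arm_.sum(),np.degrees(np.angle(np.exp(2j*np.radians(a[arm_])).mean()))/2)
hub=(rr<.04)&(z>.036)&(z<.044)
q=W[hub&(rr>.031)][:,:2];print("hub",circ(q),W[hub][:,:2].min(0),W[hub][:,:2].max(0))
print("table",np.nanmedian(z[:100,320:450]))
E
```

```text
[0.68648236 0.17098972]
0.5066021575402027
stem 6579 [0.66268639 0.1651537  0.4548077 ] ((677.1332397460938, 172.3337860107422), (44.61148452758789, 33.1869010925293), 27.433683395385742)
arms 511 34.446288325500575
hub (array([0.68446883, 0.17351836]), np.float64(0.027964399335468196)) [0.65632223 0.14469646] [0.71549926 0.20355711]
table -3.113708035640261e-05
```

```bash
python3 - <<'E'
from h import *
f=grab("wrist");W=cloud(f);z=W[...,2]
c=ray(f,317,158,.08)[:2]
near=np.hypot(*(W[...,:2]-c).transpose(2,0,1))<.03
t=W[near&(z>.0765)&(z<.09)]
r=cv2.minAreaRect((t[:,:2]*1000).astype(np.float32));print("stem",len(t),t.mean(0),r)
c=np.array(r[0])/1000
d=W[...,:2]-c;rr=np.hypot(d[...,0],d[...,1]);a=np.degrees(np.arctan2(d[...,1],d[...,0]))
arm_=(rr>.042)&(rr<.072)&(z>.012)&(z<.03);print("arms",arm_.sum(),np.degrees(np.angle(np.exp(2j*np.radians(a[arm_])).mean()))/2)
for s in (-1,1):
    g=arm_&(s*(d[...,0])>0);print(W[g].mean(0))
hub=(rr<.042)&(z>.036)&(z<.044)
print("hub",W[hub][:,:2].min(0),W[hub][:,:2].max(0))
E
```

```text
stem 517 [0.68612866 0.17369422 0.07947269] ((685.962890625, 173.685546875), (25.81307601928711, 25.827777862548828), 36.328697204589844)
arms 519 36.222983295710904
[0.6422493  0.14174874 0.02428898]
[0.72973617 0.2058328  0.02433639]
hub [0.65644845 0.14418644] [0.71532495 0.20308006]
```

```bash
python3 -m pendant '[{"translation":[0.125,0.042,-0.2],"turn":[0,0,0.182]},{"translation":[0.125,0.042,-0.3],"turn":[0,0,0.182]},{"translation":[0.125,0.042,-0.4],"turn":[0,0,0.182]},{"translation":[0.125,0.042,-0.5],"turn":[0,0,0.182]},{"translation":[0.125,0.042,-0.6],"turn":[0,0,0.182]},{"translation":[0.125,0.042,-0.65],"turn":[0,0,0.182]},{"translation":[0.125,0.042,-0.65],"turn":[0,0,0.182]},{"translation":[0.125,0.042,-0.65],"turn":[0,0,0.182]}]'
```

```text
clock: 3.5
tcp_pos: [0.6816, 0.1683, 0.1072]
ee_rot: [[0.81, 0.586, -0.014], [0.586, -0.81, -0.004], [-0.014, -0.005, -1.0]]
wrist_force: [-0.3, -0.4, 0.4]
opening: 0.0939
```

```bash
python3 -m pendant '[{"translation":[0.011,0.0135,-0.06],"turn":[0.002,-0.0067,0.002]},{"translation":[0.011,0.0135,-0.11],"turn":[0.002,-0.0067,0.002]},{"translation":[0.011,0.0135,-0.153],"turn":[0.002,-0.0067,0.002]},{"translation":[0.011,0.0135,-0.153],"turn":[0.002,-0.0067,0.002]},{"translation":[0.011,0.0135,-0.153],"turn":[0.002,-0.0067,0.002]}]'; python3 - <<'E'
from h import *
grab("wrist","e_wrist")
E
```

```text
clock: 3.92
tcp_pos: [0.6867, 0.1724, 0.0475]
ee_rot: [[0.809, 0.588, 0.001], [0.588, -0.809, -0.0], [0.001, 0.001, -1.0]]
wrist_force: [-0.1, 0.6, 0.3]
opening: 0.0939
```

View pics/e_wrist.png

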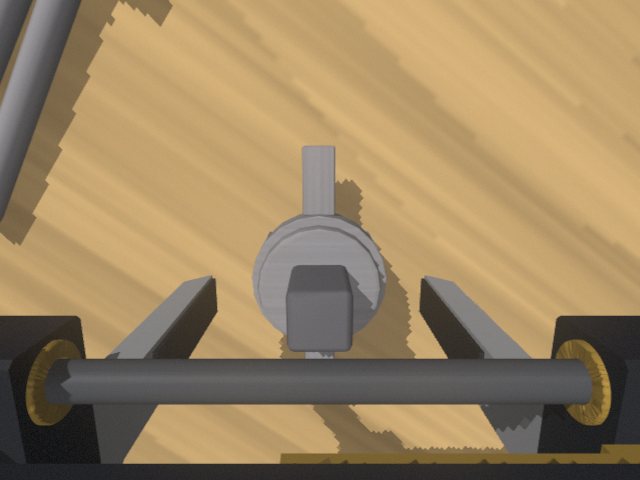

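The stem at (319,308) is centred and square between the fingers, so I'll close.

```bash
python3 -m pendant '[{"translation":[-0.002,0.003,-0.002],"turn":[0,0,0]},{"translation":[-0.002,0.003,-0.002],"turn":[0,0,0]},{"translation":[-0.002,0.003,-0.002],"turn":[0,0,0]},{"translation":[-0.002,0.003,-0.002],"turn":[0,0,0]},{"translation":[-0.002,0.003,-0.002],"turn":[0,0,0]},{"translation":[-0.002,0.003,-0.002],"turn":[0,0,0]},{"translation":[-0.002,0.003,-0.002],"turn":[0,0,0]},{"translation":[-0.002,0.003,-0.002],"turn":[0,0,0]}]' 0
```

```text
clock: 4.63
tcp_pos: [0.6866, 0.1741, 0.0475]
ee_rot: [[0.808, 0.589, 0.003], [0.589, -0.808, 0.0], [0.003, 0.002, -1.0]]
wrist_force: [-0.3, -0.4, 0.6]
opening: 0.0441
```

```bash
python3 -m pendant '[{"translation":[0,0,0],"turn":[0,0,0]},{"translation":[0,0,0],"turn":[0,0,0]},{"translation":[0,0,0],"turn":[0,0,0]},{"translation":[0,0,0],"turn":[0,0,0]},{"translation":[0,0,0],"turn":[0,0,0]},{"translation":[0,0,0],"turn":[0,0,0]},{"translation":[0,0,0.1],"turn":[0,0,0]},{"translation":[0,0,0.2],"turn":[0,0,0]}]' 0
```

```text
clock: 5.3
tcp_pos: [0.6831, 0.174, 0.1241]
ee_rot: [[0.808, 0.588, -0.007], [0.588, -0.809, -0.0], [-0.006, -0.004, -1.0]]
wrist_force: [2.2, -0.1, -2.6]
opening: 0.0262
```

```bash
python3 -m pendant '[{"translation":[0,0,0.25],"turn":[0,0,0]},{"translation":[-0.1,-0.3,0.375],"turn":[0,0,-0.1]},{"translation":[-0.3,-0.98,0.375],"turn":[0,0,-0.256]},{"translation":[-0.3,-0.98,0.375],"turn":[0,0,-0.256]},{"translation":[-0.3,-0.98,0.375],"turn":[0,0,-0.256]},{"translation":[-0.3,-0.98,0.375],"turn":[0,0,-0.256]},{"translation":[-0.3,-0.98,0.375],"turn":[0,0,-0.256]},{"translation":[-0.3,-0.98,0.375],"turn":[0,0,-0.256]}]' 0
```

```text
clock: 5.97
tcp_pos: [0.6008, -0.0911, 0.2461]
ee_rot: [[0.996, 0.093, -0.008], [0.093, -0.996, 0.005], [-0.008, -0.006, -1.0]]
wrist_force: [0.8, -0.0, -2.6]
opening: 0.026
```

```bash
python3 -m pendant '[{"translation":[-0.144,-0.504,0.06],"turn":[0,0,0]},{"translation":[-0.144,-0.504,0.06],"turn":[0,0,0]},{"translation":[-0.144,-0.504,0.06],"turn":[0,0,0]},{"translation":[-0.144,-0.504,0.06],"turn":[0,0,0]},{"translation":[-0.144,-0.504,0.06],"turn":[0,0,0]},{"translation":[-0.144,-0.504,0.06],"turn":[0,0,0]},{"translation":[-0.144,-0.504,0.06],"turn":[0,0,0]},{"translation":[-0.144,-0.504,0.06],"turn":[0,0,0]}]' 0
```

```text
clock: 6.63
tcp_pos: [0.5429, -0.292, 0.2693]
ee_rot: [[0.996, 0.092, -0.009], [0.092, -0.996, 0.008], [-0.008, -0.008, -1.0]]
wrist_force: [0.2, 0.1, -2.9]
opening: 0.026
```

```bash
python3 - <<'E'
from h import *
s=arm.state();print(s['tcp_pos'],s['ee_rot'].round(4).tolist())
for n in("wrist","scene","side"): grab(n,"f_"+n)
E
```

```text
[ 0.54287074 -0.29196335  0.2692926 ] [[0.9957, 0.0923, -0.0091], [0.0924, -0.9957, 0.0075], [-0.0084, -0.0084, -0.9999]]
```

View pics/f_wrist.png

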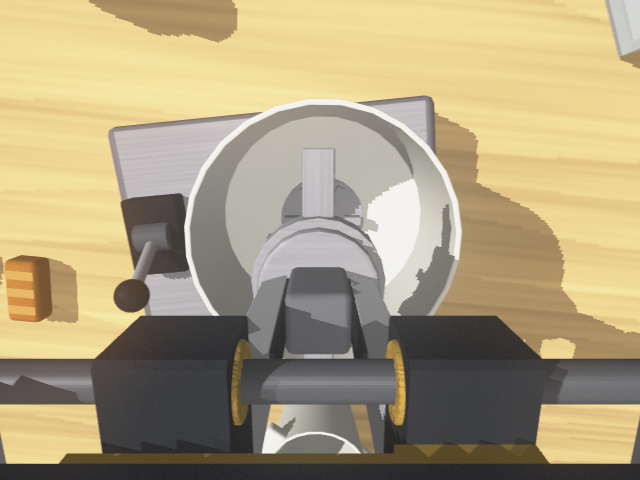

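View pics/f_scene.png

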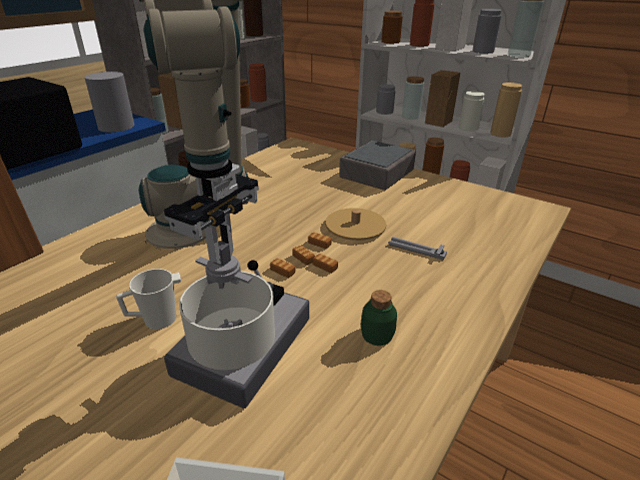

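Paddle held upright over the bowl, and the spindle shows under it at (320,205). Next I'll descend to just above the teeth.

```bash
python3 -m pendant '[{"translation":[0.0025,-0.0013,-0.07],"turn":[-0.0036,-0.0043,0]},{"translation":[0.0025,-0.0013,-0.14],"turn":[-0.0036,-0.0043,0]},{"translation":[0.0025,-0.0013,-0.21],"turn":[-0.0036,-0.0043,0]},{"translation":[0.0025,-0.0013,-0.27],"turn":[-0.0036,-0.0043,0]},{"translation":[0.0025,-0.0013,-0.315],"turn":[-0.0036,-0.0043,0]},{"translation":[0.0025,-0.0013,-0.315],"turn":[-0.0036,-0.0043,0]},{"translation":[0.0025,-0.0013,-0.315],"turn":[-0.0036,-0.0043,0]}]' 0
```

```text
clock: 7.37
tcp_pos: [0.5445, -0.2896, 0.143]
ee_rot: [[0.995, 0.097, -0.002], [0.097, -0.995, 0.0], [-0.002, -0.001, -1.0]]
wrist_force: [0.6, 0.6, -2.1]
opening: 0.026
```

```bash
python3 -m pendant '[{"translation":[-0.0015,-0.0073,0],"turn":[0,0,0]},{"translation":[-0.0015,-0.0073,0],"turn":[0,0,0]},{"translation":[-0.0015,-0.0073,0],"turn":[0,0,0]}]' 0; python3 - <<'E'
from h import *
s=arm.state();print(s['tcp_pos'],s['wrist_force'],s['moment'])
E
```

```text
clock: 7.62
tcp_pos: [0.5449, -0.2929, 0.1447]
ee_rot: [[0.995, 0.097, 0.001], [0.097, -0.995, -0.001], [0.001, 0.001, -1.0]]
wrist_force: [0.3, -0.2, -2.3]
opening: 0.0256
[ 0.5449127  -0.29292745  0.14470281] [ 0.27515624 -0.17564165 -2.27332986] [ 0.04247063 -0.03725444 -0.00701772]
```

```bash
python3 -m pendant '[{"translation":[-0.002,0,-0.015],"turn":[0,0,0]},{"translation":[-0.002,0,-0.025],"turn":[0,0,0]},{"translation":[-0.002,0,-0.035],"turn":[0,0,0]},{"translation":[-0.002,0,-0.042],"turn":[0,0,0]},{"translation":[-0.002,0,-0.042],"turn":[0,0,0]}]' 0
```

```text
clock: 8.03
tcp_pos: [0.5436, -0.2927, 0.1269]
ee_rot: [[0.995, 0.097, -0.0], [0.097, -0.995, -0.0], [-0.0, 0.0, -1.0]]
wrist_force: [0.6, -0.1, -2.6]
opening: 0.0259
```

It went below the tooth-on-tooth height with no force, so the teeth are meshing. Next I'll push home.

```bash
python3 -m pendant '[{"translation":[0,0,-0.006],"turn":[0,0,0]},{"translation":[0,0,-0.01],"turn":[0,0,0]},{"translation":[0,0,-0.013],"turn":[0,0,0]},{"translation":[0,0,-0.013],"turn":[0,0,0]}]' 0
```

```text
clock: 8.37
tcp_pos: [0.5436, -0.2928, 0.1233]
ee_rot: [[0.995, 0.097, 0.0], [0.097, -0.995, -0.001], [0.0, 0.001, -1.0]]
wrist_force: [-2.4, 0.8, 4.7]
opening: 0.0261
```

```bash
python3 -m pendant '[{"translation":[0,0,0],"turn":[0,0,0]},{"translation":[0,0,0],"turn":[0,0,0]},{"translation":[0,0,0],"turn":[0,0,0]},{"translation":[0,0,0],"turn":[0,0,0]},{"translation":[0,0,0],"turn":[0,0,0]},{"translation":[0,0,0.08],"turn":[0,0,0]},{"translation":[0,0,0.18],"turn":[0,0,0]},{"translation":[0,0,0.28],"turn":[0,0,0]}]' 0.8
```

```text
clock: 9.03
tcp_pos: [0.5428, -0.2923, 0.2354]
ee_rot: [[0.995, 0.097, -0.002], [0.097, -0.995, 0.001], [-0.002, -0.001, -1.0]]
wrist_force: [0.8, -0.8, -0.4]
opening: 0.0741
```

```bash
python3 -m pendant '[{"translation":[-0.1,0.1,0.3],"turn":[0,0,0]},{"translation":[-0.15,0.2,0.35],"turn":[0,0,0]},{"translation":[-0.15,0.2,0.35],"turn":[0,0,0]},{"translation":[-0.15,0.2,0.35],"turn":[0,0,0]},{"translation":[-0.15,0.2,0.35],"turn":[0,0,0]},{"translation":[-0.15,0.2,0.35],"turn":[0,0,0]}]' 1
python3 - <<'E'
from h import *
f=grab("wrist","g_wrist");W=cloud(f);z=W[...,2]
c=np.array([.5432,-.2926]);d=W[...,:2]-c;rr=np.hypot(d[...,0],d[...,1])
m=(rr<.03)&(z>.14)&(z<.18);t=W[m];print(len(t),t.max(0),np.median(t[:,2]))
t=t[t[:,2]>.15];print(cv2.minAreaRect((t[:,:2]*1000).astype(np.float32)))
m=(rr>.015)&(rr<.04)&(z<.13);print("hub z",np.median(z[m]))
E
```

```text
clock: 9.53
tcp_pos: [0.4831, -0.2117, 0.3788]
ee_rot: [[0.995, 0.098, 0.004], [0.099, -0.995, -0.003], [0.003, 0.003, -1.0]]
wrist_force: [-0.0, 0.2, -0.3]
opening: 0.0939
775 [ 0.55501628 -0.27713912  0.15807728] 0.15555951416875974
((541.6219482421875, -291.28619384765625), (24.82674789428711, 26.107593536376953), 5.554909706115723)
hub z 0.11404094934327119
```

View pics/g_wrist.png

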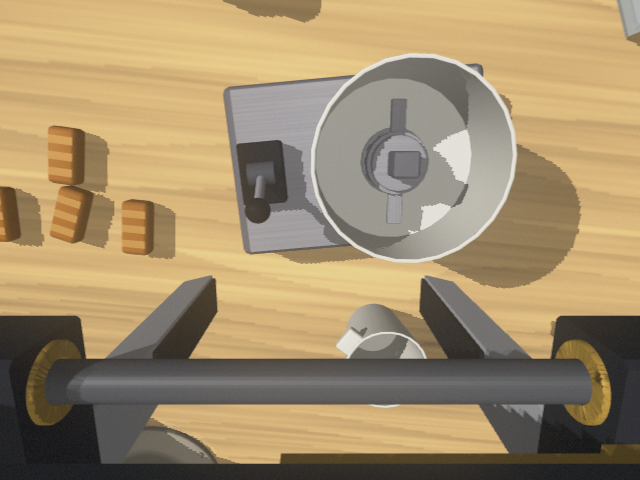

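The paddle is home: the stem top is at 0.156 and the hub at 0.115, as expected. Now I'll look at the rusks from above.

```bash
python3 -m pendant '[{"translation":[-0.28,0.8,-0.1],"turn":[0,0,-0.05]},{"translation":[-0.28,0.8,-0.1],"turn":[0,0,-0.05]},{"translation":[-0.28,0.8,-0.1],"turn":[0,0,-0.05]},{"translation":[-0.28,0.8,-0.1],"turn":[0,0,-0.05]},{"translation":[-0.28,0.8,-0.1],"turn":[0,0,-0.05]},{"translation":[-0.28,0.8,-0.1],"turn":[0,0,-0.05]},{"translation":[-0.28,0.8,-0.1],"turn":[0,0,-0.05]},{"translation":[-0.28,0.8,-0.1],"turn":[0,0,-0.05]}]'
cat > rk.py <<'E'
from h import *
import sys
def meas(name):
    f=grab("wrist",name);W=cloud(f);z=W[...,2];h,w=z.shape
    hsv=cv2.cvtColor(f["img"],cv2.COLOR_RGB2HSV)
    m=((z>.022)&(z<.04)&(hsv[...,0]<17)&(hsv[...,1]>110)).astype(np.uint8)
    m=cv2.erode(m,np.ones((3,3)))
    k,lab,st,c=cv2.connectedComponentsWithStats(m)
    for i in range(1,k):
        if st[i,4]>150:
            q=W[lab==i];r=cv2.minAreaRect((q[:,:2]*1000).astype(np.float32))
            (cx,cy),(a,b),t=r
            if a<b:t+=90
            t=(t+90)%180-90
            print("rusk",st[i,4],c[i].round(),"c",round(cx,1),round(cy,1),"size",round(a),round(b),"long axis deg",round(t,1))
    s=arm.state();R=s['ee_rot'];print(s['clock'],"tcp",s['tcp_pos'].round(4),"yaw y",np.degrees(np.arctan2(R[1,1],R[0,1])).round(1))
meas(sys.argv[1])
E
python3 rk.py h_wrist
```

```text
clock: 10.25
tcp_pos: [0.3728, 0.1014, 0.3342]
ee_rot: [[1.0, -0.008, -0.004], [-0.008, -1.0, -0.001], [-0.004, 0.001, -1.0]]
wrist_force: [1.5, 0.4, 0.0]
opening: 0.0944
rusk 193 [301.  74.] c 516.2 119.5 size 29 9 long axis deg 89.8
rusk 195 [300.  93.] c 496.3 121.1 size 29 9 long axis deg 89.0
rusk 158 [380. 135.] c 450.7 29.8 size 26 8 long axis deg 89.5
rusk 155 [219. 136.] c 451.1 213.2 size 8 29 long axis deg -86.6
rusk 156 [223. 153.] c 431.0 212.4 size 8 29 long axis deg -85.3
rusk 163 [379. 152.] c 431.0 29.3 size 8 29 long axis deg -88.0
rusk 158 [379. 170.] c 411.7 29.7 size 9 28 long axis deg -85.8
10.3 tcp [0.3688 0.109  0.3337] yaw y -89.9
```

View pics/h_wrist.png

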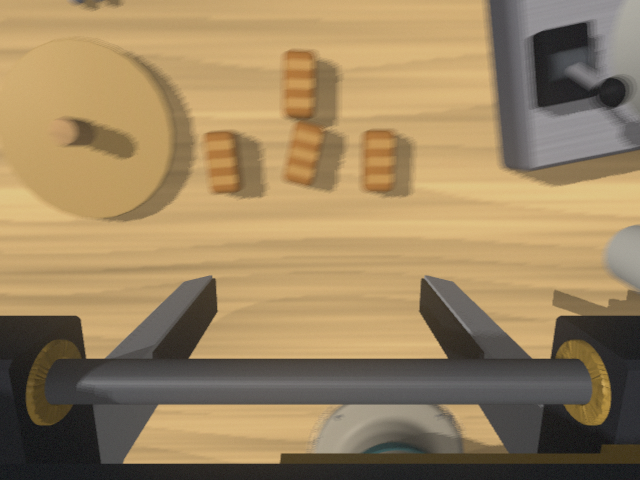

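Motion blurred the picture and the stripes split the mask. I'll segment by height and let the arm settle.

```bash
sed -i 's/m=((z>.022)&(z<.04)&(hsv\[...,0\]<17)&(hsv\[...,1\]>110))/m=((z>.020)\&(z<.04)\&(W[...,0]>.3)\&(W[...,0]<.58)\&(W[...,1]<.26+.5*0))/; s/m=cv2.erode/#/; s/>150:/>150 and st[i,4]<4000:/' rk.py
python3 -m pendant '[{"translation":[0,0,0],"turn":[0,0,0]}]'; python3 rk.py i_wrist
```

```text
clock: 10.38
tcp_pos: [0.3677, 0.1112, 0.3315]
ee_rot: [[1.0, 0.007, -0.012], [0.007, -1.0, 0.006], [-0.012, -0.006, -1.0]]
wrist_force: [0.5, 0.0, -0.2]
opening: 0.0943
rusk 1441 [521.  82.] c 495.0 -108.5 size 173 7 long axis deg 12.2
rusk 2211 [315.  74.] c 507.5 118.6 size 36 72 long axis deg -2.6
rusk 1953 [318. 145.] c 431.2 114.9 size 36 72 long axis deg -14.0
rusk 1939 [235. 152.] c 422.5 210.8 size 72 37 long axis deg 3.4
rusk 1959 [394. 153.] c 422.4 26.9 size 37 72 long axis deg -0.4
rusk 165 [635. 251.] c 313.2 -270.6 size 5 27 long axis deg -15.0
10.4333 tcp [0.3673 0.111  0.331 ] yaw y -89.7
```

```bash
python3 -m pendant '[{"translation":[0.138,-0.21,-0.15],"turn":[-0.003,-0.006,0]},{"translation":[0.138,-0.21,-0.3],"turn":[-0.003,-0.006,0]},{"translation":[0.138,-0.21,-0.4],"turn":[-0.003,-0.006,0]},{"translation":[0.138,-0.21,-0.5],"turn":[-0.003,-0.006,0]},{"translation":[0.138,-0.21,-0.6],"turn":[-0.003,-0.006,0]},{"translation":[0.138,-0.21,-0.7],"turn":[-0.003,-0.006,0]},{"translation":[0.138,-0.21,-0.7],"turn":[-0.003,-0.006,0]},{"translation":[0.138,-0.21,-0.7],"turn":[-0.003,-0.006,0]}]' 0.65
```

```text
clock: 11.1
tcp_pos: [0.4193, 0.0247, 0.0458]
ee_rot: [[1.0, 0.002, -0.011], [0.002, -1.0, 0.001], [-0.011, -0.001, -1.0]]
wrist_force: [-0.1, 0.4, -0.2]
opening: 0.061
```

```bash
python3 -m pendant '[{"translation":[0.008,0.006,-0.06],"turn":[0,-0.005,0]},{"translation":[0.008,0.006,-0.1],"turn":[0,-0.005,0]},{"translation":[0.008,0.006,-0.1],"turn":[0,-0.005,0]}]' 0.65;python3 rk.py j_wrist
```

```text
clock: 11.35
tcp_pos: [0.4204, 0.0251, 0.0019]
ee_rot: [[1.0, -0.001, -0.008], [-0.001, -1.0, 0.001], [-0.008, -0.001, -1.0]]
wrist_force: [-1.6, -0.5, -0.2]
opening: 0.0612
rusk 983 [230. 307.] c 423.0 59.4 size 21 10 long axis deg 35.5
rusk 980 [405. 307.] c 422.7 -6.2 size 10 21 long axis deg -34.4
11.4 tcp [0.4211 0.0252 0.0034] yaw y -90.1
```

View pics/j_wrist.png

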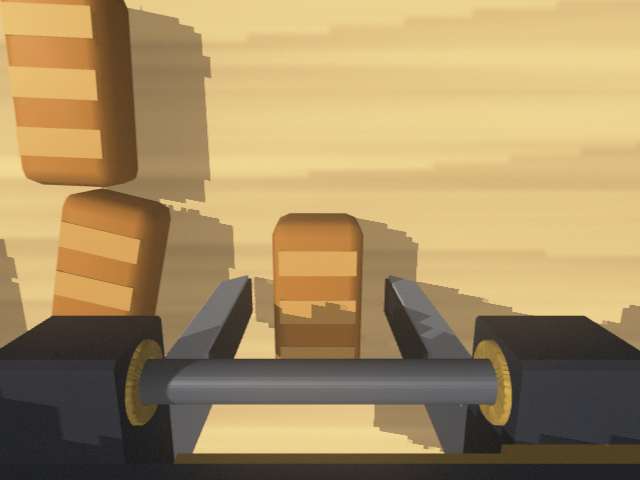

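The rusk at (318,285) is centred between the fingers. I'll close and lift slightly.

```bash
python3 -m pendant '[{"translation":[0,0,0.006],"turn":[0,0,0]},{"translation":[0,0,0.006],"turn":[0,0,0]},{"translation":[0,0,0.006],"turn":[0,0,0]},{"translation":[0,0,0.006],"turn":[0,0,0]},{"translation":[0,0,0.006],"turn":[0,0,0]},{"translation":[0,0,0.006],"turn":[0,0,0]},{"translation":[0,0,0.006],"turn":[0,0,0]},{"translation":[0,0,0.1],"turn":[0,0,0]}]' 0
```

```text
clock: 12.07
tcp_pos: [0.4162, 0.0258, 0.0394]
ee_rot: [[1.0, -0.001, -0.019], [-0.001, -1.0, 0.003], [-0.019, -0.003, -1.0]]
wrist_force: [0.2, -0.1, -0.5]
opening: 0.0361
```

```bash
python3 -m pendant '[{"translation":[0,0,0.2],"turn":[0,0,0]},{"translation":[0.03,-0.06,0.35],"turn":[0,0,0.046]},{"translation":[0.1,-0.2,0.48],"turn":[0,-0.008,0.046]},{"translation":[0.305,-0.665,0.5],"turn":[0,-0.008,0.046]},{"translation":[0.305,-0.665,0.5],"turn":[0,-0.008,0.046]},{"translation":[0.305,-0.665,0.5],"turn":[0,-0.008,0.046]},{"translation":[0.305,-0.665,0.5],"turn":[0,-0.008,0.046]},{"translation":[0.305,-0.665,0.5],"turn":[0,-0.008,0.046]}]' 0
```

```text
clock: 12.73
tcp_pos: [0.5149, -0.1891, 0.222]
ee_rot: [[0.995, 0.095, -0.002], [0.095, -0.995, 0.002], [-0.002, -0.002, -1.0]]
wrist_force: [1.7, 0.2, -0.2]
opening: 0.0359
```

```bash
python3 - <<'E'
from h import *
s=arm.state();p=s['tcp_pos'];t=np.array([.5381,-.2399,.23]);print(((t-p)/.4).round(4),s['opening'],p)
E
```

```text
[ 0.058  -0.1269  0.02  ] 0.035904249392634376 [ 0.51490334 -0.189122    0.22200583]
```

Next, move over the spot, then down to TCP z of about 0.125.

```bash
python3 -m pendant '[{"translation":[0.058,-0.127,0.02],"turn":[0,0,0]},{"translation":[0.058,-0.127,0.02],"turn":[0,0,0]},{"translation":[0.058,-0.127,0.02],"turn":[0,0,0]},{"translation":[0.058,-0.127,-0.05],"turn":[0,0,0]},{"translation":[0.058,-0.127,-0.13],"turn":[0,0,0]},{"translation":[0.058,-0.127,-0.2],"turn":[0,0,0]},{"translation":[0.058,-0.127,-0.235],"turn":[0,0,0]},{"translation":[0.058,-0.127,-0.235],"turn":[0,0,0]}]' 0
```

```text
clock: 13.4
tcp_pos: [0.5346, -0.2367, 0.1238]
ee_rot: [[0.995, 0.096, -0.01], [0.096, -0.995, 0.008], [-0.009, -0.009, -1.0]]
wrist_force: [-0.1, -0.3, -0.4]
opening: 0.0359
```

```bash
python3 -m pendant '[{"translation":[0.007,-0.008,0],"turn":[-0.003,-0.004,0]},{"translation":[0.007,-0.008,0],"turn":[-0.003,-0.004,0]},{"translation":[0.007,-0.008,0],"turn":[-0.003,-0.004,0]}]' 0
python3 -m pendant '[{"translation":[0,0,0],"turn":[0,0,0]},{"translation":[0,0,0],"turn":[0,0,0]},{"translation":[0,0,0],"turn":[0,0,0]},{"translation":[0,0,0.06],"turn":[0,0,0]},{"translation":[0,0,0.16],"turn":[0,0,0]},{"translation":[0,0,0.26],"turn":[0,0,0]}]' 0.45; python3 - <<'E'
from h import *
for n in("wrist",): grab(n,"k_"+n)
E
```

```text
clock: 13.65
tcp_pos: [0.538, -0.2397, 0.1252]
ee_rot: [[0.995, 0.097, 0.0], [0.097, -0.995, 0.001], [0.0, -0.001, -1.0]]
wrist_force: [-0.1, -0.1, -0.8]
opening: 0.036
clock: 14.15
tcp_pos: [0.5371, -0.2393, 0.2294]
ee_rot: [[0.995, 0.096, -0.003], [0.096, -0.995, 0.002], [-0.003, -0.002, -1.0]]
wrist_force: [0.6, -0.5, 1.0]
opening: 0.0423
```

View pics/k_wrist.png

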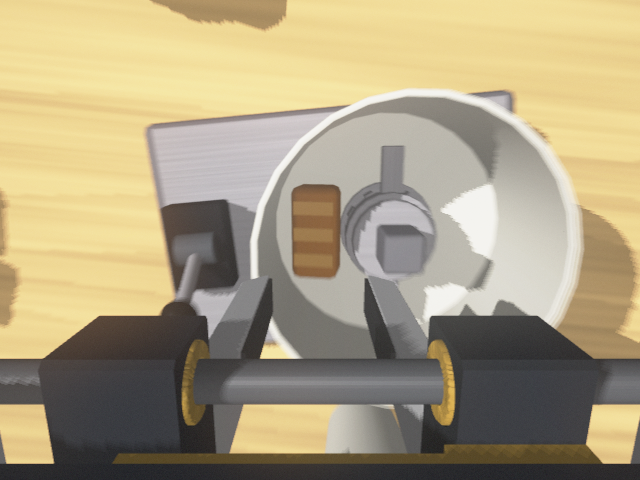

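The rusk lies flat beside the hub at (316,230). Now the next one, with a fresh look on the way.

```bash
python3 -m pendant '[{"translation":[-0.1,0.2,0.05],"turn":[0,0,-0.05]},{"translation":[-0.39,0.885,0.15],"turn":[0,0,-0.16]},{"translation":[-0.39,0.885,0.15],"turn":[0,0,-0.16]},{"translation":[-0.39,0.885,0.15],"turn":[0,0,-0.16]},{"translation":[-0.39,0.885,0.15],"turn":[0,0,-0.16]},{"translation":[-0.39,0.885,0.15],"turn":[0,0,-0.16]},{"translation":[-0.39,0.885,0.15],"turn":[0,0,-0.16]},{"translation":[-0.39,0.885,0.15],"turn":[0,0,-0.16]}]' 0.65
```

```text
clock: 14.87
tcp_pos: [0.4068, 0.0619, 0.2909]
ee_rot: [[0.971, -0.237, 0.012], [-0.237, -0.971, -0.01], [0.014, 0.007, -1.0]]
wrist_force: [0.2, 0.2, -0.7]
opening: 0.0613
```

```bash
python3 -m pendant '[{"translation":[-0.09,0.2,0],"turn":[0,0,0]},{"translation":[-0.09,0.2,0],"turn":[0,0,0]},{"translation":[-0.09,0.2,0],"turn":[0,0,0]},{"translation":[-0.09,0.2,0],"turn":[0,0,0]}]' 0.65; python3 rk.py l_wrist
```

```text
clock: 15.2
tcp_pos: [0.3697, 0.1438, 0.2915]
ee_rot: [[0.973, -0.232, 0.013], [-0.232, -0.973, -0.01], [0.015, 0.007, -1.0]]
wrist_force: [0.5, -0.8, 0.0]
opening: 0.0611
rusk 1395 [543.  56.] c 469.2 -113.3 size 122 8 long axis deg 13.9
rusk 2555 [310.  76.] c 507.6 118.6 size 36 72 long axis deg -2.6
rusk 2273 [330. 149.] c 431.0 114.5 size 35 72 long axis deg -13.6
rusk 2204 [245. 178.] c 422.5 210.8 size 72 36 long axis deg 3.3
15.25 tcp [0.3707 0.1423 0.2913] yaw y -103.5
```

```bash
python3 -m pendant '[{"translation":[0.151,-0.07,-0.1],"turn":[0.005,0.006,0]},{"translation":[0.151,-0.07,-0.2],"turn":[0.005,0.006,0]},{"translation":[0.151,-0.07,-0.3],"turn":[0.005,0.006,0]},{"translation":[0.151,-0.07,-0.4],"turn":[0.005,0.006,0]},{"translation":[0.151,-0.07,-0.5],"turn":[0.005,0.006,0]},{"translation":[0.151,-0.07,-0.6],"turn":[0.005,0.006,0]},{"translation":[0.151,-0.07,-0.6],"turn":[0.005,0.006,0]}]' 0.65
```

```text
clock: 15.83
tcp_pos: [0.428, 0.1114, 0.0464]
ee_rot: [[0.971, -0.237, -0.008], [-0.237, -0.971, -0.002], [-0.007, 0.004, -1.0]]
wrist_force: [-0.2, -0.1, 0.4]
opening: 0.0607
```

```bash
python3 -m pendant '[{"translation":[0.008,0.007,-0.06],"turn":[0,-0.004,0]},{"translation":[0.008,0.007,-0.1],"turn":[0,-0.004,0]},{"translation":[0.008,0.007,-0.1],"turn":[0,-0.004,0]},{"translation":[0.008,0.007,-0.1],"turn":[0,-0.004,0]}]' 0.65
python3 -m pendant '[{"translation":[0,0,0],"turn":[0,0,0]},{"translation":[0,0,0],"turn":[0,0,0]},{"translation":[0,0,0],"turn":[0,0,0]},{"translation":[0,0,0],"turn":[0,0,0]},{"translation":[0,0,0],"turn":[0,0,0]},{"translation":[0,0,0],"turn":[0,0,0]},{"translation":[0,0,0],"turn":[0,0,0]},{"translation":[0,0,0.1],"turn":[0,0,0]}]' 0
```

```text
clock: 16.17
tcp_pos: [0.4316, 0.1125, 0.0057]
ee_rot: [[0.971, -0.24, -0.002], [-0.24, -0.971, -0.003], [-0.001, 0.003, -1.0]]
wrist_force: [0.0, 0.2, 0.4]
opening: 0.0612
clock: 16.83
tcp_pos: [0.4264, 0.112, 0.0415]
ee_rot: [[0.971, -0.239, -0.015], [-0.239, -0.971, -0.004], [-0.013, 0.008, -1.0]]
wrist_force: [-0.4, -0.3, -0.3]
opening: 0.0358
```

```bash
python3 -m pendant '[{"translation":[0,0,0.2],"turn":[0,0,0]},{"translation":[0.03,-0.06,0.35],"turn":[0,0,0.05]},{"translation":[0.1,-0.25,0.5],"turn":[0,-0.006,0.1]},{"translation":[0.27,-0.98,0.5],"turn":[0,-0.006,0.162]},{"translation":[0.27,-0.98,0.5],"turn":[0,-0.006,0.162]},{"translation":[0.27,-0.98,0.5],"turn":[0,-0.006,0.162]},{"translation":[0.27,-0.98,0.5],"turn":[0,-0.006,0.162]},{"translation":[0.27,-0.98,0.5],"turn":[0,-0.006,0.162]}]' 0
```

```text
clock: 17.5
tcp_pos: [0.4917, -0.1163, 0.2041]
ee_rot: [[0.995, 0.098, 0.0], [0.098, -0.995, -0.007], [-0.0, 0.007, -1.0]]
wrist_force: [0.6, 0.6, -0.5]
opening: 0.0359
```

```bash
python3 - <<'E'
from h import *
s=arm.state();p=s['tcp_pos'];t=np.array([.5483,-.3453,.23]);print(((t-p)/.4).round(4),s['opening'],p,s['ee_rot'][:,2],np.degrees(np.arctan2(s['ee_rot'][1,0],s['ee_rot'][0,0])))
E
```

```text
[ 0.1415 -0.5725  0.0647] 0.0358557461967301 [ 0.49169747 -0.11628571  0.20411667] [ 1.75867712e-04 -6.89295618e-03 -9.99976228e-01] 5.611565511059805
```

```bash
python3 -m pendant '[{"translation":[0.02,-0.08,0.07],"turn":[0,0,0]},{"translation":[0.142,-0.572,0.07],"turn":[0.003,0,0]},{"translation":[0.142,-0.572,0.07],"turn":[0.003,0,0]},{"translation":[0.142,-0.572,0.07],"turn":[0.003,0,0]},{"translation":[0.142,-0.572,0.07],"turn":[0.003,0,0]},{"translation":[0.142,-0.572,0.07],"turn":[0.003,0,0]},{"translation":[0.142,-0.572,0.07],"turn":[0.003,0,0]},{"translation":[0.142,-0.572,0.07],"turn":[0.003,0,0]}]' 0
```

```text
clock: 18.17
tcp_pos: [0.5482, -0.3466, 0.2306]
ee_rot: [[0.995, 0.095, -0.002], [0.095, -0.995, 0.001], [-0.001, -0.001, -1.0]]
wrist_force: [-0.4, 0.0, -0.6]
opening: 0.0359
```

```bash
python3 - <<'E'
from h import *
s=arm.state();p=s['tcp_pos'];t=np.array([.5483,-.3453,.125]);print(((t-p)/.4).round(4),s['opening'],p,s['ee_rot'][:,2])
E
```

```text
[ 2.00e-04  3.20e-03 -2.64e-01] 0.03585415608099274 [ 0.5482262  -0.34659335  0.23061487] [-1.50434515e-03  9.50198269e-04 -9.99998417e-01]
```

```bash
python3 -m pendant '[{"translation":[0,0.003,-0.07],"turn":[0,0,0]},{"translation":[0,0.003,-0.15],"turn":[0,0,0]},{"translation":[0,0.003,-0.22],"turn":[0,0,0]},{"translation":[0,0.003,-0.262],"turn":[0,0,0]},{"translation":[0,0.003,-0.262],"turn":[0,0,0]},{"translation":[0,0.003,-0.262],"turn":[0,0,0]},{"translation":[0,0.003,-0.262],"turn":[0,0,0]}]' 0
```

```text
clock: 18.75
tcp_pos: [0.5485, -0.3441, 0.1268]
ee_rot: [[0.995, 0.097, -0.001], [0.097, -0.995, 0.001], [-0.001, -0.001, -1.0]]
wrist_force: [-0.4, -0.2, 0.2]
opening: 0.0358
```

```bash
python3 -m pendant '[{"translation":[0,0,0],"turn":[0,0,0]},{"translation":[0,0,0],"turn":[0,0,0]},{"translation":[0,0,0],"turn":[0,0,0]},{"translation":[0,0,0.06],"turn":[0,0,0]},{"translation":[0,0,0.16],"turn":[0,0,0]},{"translation":[0,0,0.28],"turn":[0,0,0]},{"translation":[-0.1,0.05,0.35],"turn":[0,0,0]},{"translation":[-0.1,0.05,0.35],"turn":[0,0,0]}]' 0.45; python3 - <<'E'
from h import *
for n in("wrist",): grab(n,"m_"+n)
E
```

```text
clock: 19.42
tcp_pos: [0.5081, -0.3241, 0.2723]
ee_rot: [[0.995, 0.097, 0.004], [0.097, -0.995, -0.003], [0.004, 0.004, -1.0]]
wrist_force: [-0.6, -0.5, 0.8]
opening: 0.042
```

View pics/m_wrist.png

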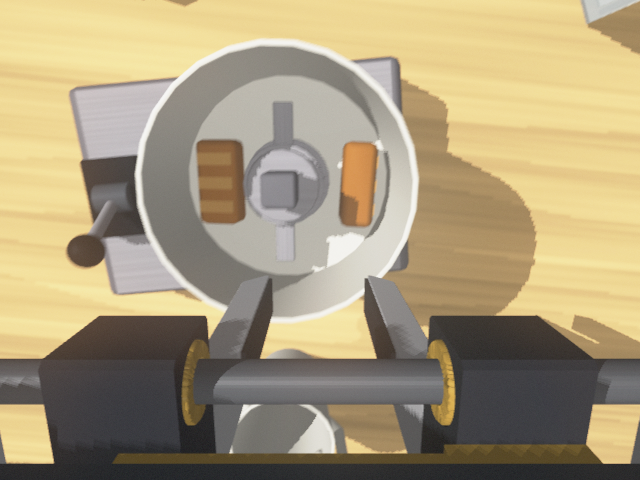

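Both rusks are in the bowl; the second stands on its edge at (358,183), which is fine. On to the third.

```bash
python3 -m pendant '[{"translation":[-0.15,0.98,0],"turn":[0,0,-0.067]},{"translation":[-0.15,0.98,0],"turn":[0,0,-0.067]},{"translation":[-0.15,0.98,0],"turn":[0,0,-0.067]},{"translation":[-0.15,0.98,0],"turn":[0,0,-0.067]},{"translation":[-0.15,0.98,0],"turn":[0,0,-0.067]},{"translation":[-0.15,0.98,0],"turn":[0,0,-0.067]},{"translation":[-0.15,0.98,0],"turn":[0,0,-0.067]},{"translation":[-0.15,0.98,0],"turn":[0,0,-0.067]}]' 0.65
python3 -m pendant '[{"translation":[-0.06,0.4,0],"turn":[0,0,0]},{"translation":[-0.06,0.4,0],"turn":[0,0,0]},{"translation":[-0.06,0.4,0],"turn":[0,0,0]},{"translation":[-0.06,0.4,0],"turn":[0,0,0]},{"translation":[-0.06,0.4,0],"turn":[0,0,0]},{"translation":[-0.06,0.4,0],"turn":[0,0,0]}]' 0.65; python3 rk.py n_wrist
```

```text
clock: 20.13
tcp_pos: [0.4556, 0.0071, 0.2695]
ee_rot: [[0.999, -0.045, 0.001], [-0.045, -0.999, -0.003], [0.001, 0.003, -1.0]]
wrist_force: [1.1, 0.1, 0.1]
opening: 0.0613
clock: 20.63
tcp_pos: [0.4305, 0.1688, 0.2678]
ee_rot: [[0.999, -0.04, -0.002], [-0.04, -0.999, -0.003], [-0.002, 0.003, -1.0]]
wrist_force: [0.3, -0.2, -0.7]
opening: 0.061
rusk 2377 [597. 129.] c 495.6 -108.3 size 172 4 long axis deg 11.0
rusk 2656 [365. 132.] c 507.8 118.6 size 36 72 long axis deg -2.7
rusk 2284 [278. 220.] c 422.5 210.9 size 72 36 long axis deg 3.4
20.6833 tcp [0.431  0.1673 0.268 ] yaw y -92.4
```

```bash
python3 -m pendant '[{"translation":[0.192,-0.122,-0.1],"turn":[0,0,0]},{"translation":[0.192,-0.122,-0.2],"turn":[0,0,0]},{"translation":[0.192,-0.122,-0.3],"turn":[0,0,0]},{"translation":[0.192,-0.122,-0.4],"turn":[0,0,0]},{"translation":[0.192,-0.122,-0.5],"turn":[0,0,0]},{"translation":[0.192,-0.122,-0.55],"turn":[0,0,0]},{"translation":[0.192,-0.122,-0.55],"turn":[0,0,0]}]' 0.65
```

```text
clock: 21.27
tcp_pos: [0.5028, 0.1153, 0.0416]
ee_rot: [[0.999, -0.046, -0.015], [-0.046, -0.999, -0.006], [-0.014, 0.007, -1.0]]
wrist_force: [-1.8, -0.6, 0.6]
opening: 0.0611
```

```bash
python3 -m pendant '[{"translation":[0.012,0.006,-0.05],"turn":[0.002,-0.006,0]},{"translation":[0.012,0.006,-0.09],"turn":[0.002,-0.006,0]},{"translation":[0.012,0.006,-0.09],"turn":[0.002,-0.006,0]},{"translation":[0.012,0.006,-0.09],"turn":[0.002,-0.006,0]}]' 0.65
python3 -m pendant '[{"translation":[0,0,0],"turn":[0,0,0]},{"translation":[0,0,0],"turn":[0,0,0]},{"translation":[0,0,0],"turn":[0,0,0]},{"translation":[0,0,0],"turn":[0,0,0]},{"translation":[0,0,0],"turn":[0,0,0]},{"translation":[0,0,0],"turn":[0,0,0]},{"translation":[0,0,0],"turn":[0,0,0]},{"translation":[0,0,0.1],"turn":[0,0,0]}]' 0
```

```text
clock: 21.6
tcp_pos: [0.5079, 0.1166, 0.0059]
ee_rot: [[0.999, -0.048, -0.003], [-0.048, -0.999, -0.002], [-0.003, 0.002, -1.0]]
wrist_force: [-0.1, -0.1, -0.8]
opening: 0.0614
clock: 22.27
tcp_pos: [0.5025, 0.1161, 0.041]
ee_rot: [[0.999, -0.048, -0.016], [-0.048, -0.999, -0.003], [-0.016, 0.004, -1.0]]
wrist_force: [0.2, 0.7, 0.0]
opening: 0.0357
```

```bash
python3 -m pendant '[{"translation":[0,0,0.2],"turn":[0,0,0]},{"translation":[0.02,-0.1,0.35],"turn":[0,-0.007,0.03]},{"translation":[0.05,-0.3,0.5],"turn":[0,-0.007,0.068]},{"translation":[0.089,-0.89,0.5],"turn":[0,-0.007,0.068]},{"translation":[0.089,-0.89,0.5],"turn":[0,-0.007,0.068]},{"translation":[0.089,-0.89,0.5],"turn":[0,-0.007,0.068]},{"translation":[0.089,-0.89,0.5],"turn":[0,-0.007,0.068]},{"translation":[0.089,-0.89,0.5],"turn":[0,-0.007,0.068]}]' 0
```

```text
clock: 22.93
tcp_pos: [0.528, -0.1298, 0.2115]
ee_rot: [[0.995, 0.095, -0.001], [0.095, -0.995, -0.004], [-0.001, 0.004, -1.0]]
wrist_force: [0.5, 0.5, 0.1]
opening: 0.0359
```

```bash
python3 -m pendant '[{"translation":[0.025,-0.275,0.045],"turn":[0.002,0,0]},{"translation":[0.025,-0.275,0.045],"turn":[0.002,0,0]},{"translation":[0.025,-0.275,0.045],"turn":[0.002,0,0]},{"translation":[0.025,-0.275,0.045],"turn":[0.002,0,0]},{"translation":[0.025,-0.275,0.045],"turn":[0.002,0,0]},{"translation":[0.025,-0.275,0.045],"turn":[0.002,0,0]}]' 0
```

```text
clock: 23.43
tcp_pos: [0.5375, -0.2389, 0.2289]
ee_rot: [[0.996, 0.095, -0.002], [0.095, -0.996, 0.001], [-0.002, -0.002, -1.0]]
wrist_force: [-0.3, -0.4, 0.4]
opening: 0.0358
```

```bash
python3 -m pendant '[{"translation":[0.0015,-0.0025,-0.07],"turn":[0,0,0]},{"translation":[0.0015,-0.0025,-0.15],"turn":[0,0,0]},{"translation":[0.0015,-0.0025,-0.22],"turn":[0,0,0]},{"translation":[0.0015,-0.0025,-0.25],"turn":[0,0,0]},{"translation":[0.0015,-0.0025,-0.25],"turn":[0,0,0]},{"translation":[0.0015,-0.0025,-0.25],"turn":[0,0,0]},{"translation":[0.0015,-0.0025,-0.25],"turn":[0,0,0]}]' 0
python3 -m pendant '[{"translation":[0,0,0],"turn":[0,0,0]},{"translation":[0,0,0],"turn":[0,0,0]},{"translation":[0,0,0],"turn":[0,0,0]},{"translation":[0,0,0.06],"turn":[0,0,0]},{"translation":[0,0,0.16],"turn":[0,0,0]},{"translation":[0,0,0.28],"turn":[0,0,0]},{"translation":[-0.1,0,0.35],"turn":[0,0,0]},{"translation":[-0.1,0,0.35],"turn":[0,0,0]}]' 0.45; python3 - <<'E'
from h import *
for n in("wrist",): grab(n,"o_"+n)
E
```

```text
clock: 24.02
tcp_pos: [0.5389, -0.2391, 0.1302]
ee_rot: [[0.995, 0.096, -0.001], [0.096, -0.995, 0.001], [-0.0, -0.001, -1.0]]
wrist_force: [-0.0, -0.4, -0.3]
opening: 0.036
clock: 24.68
tcp_pos: [0.4985, -0.2403, 0.2763]
ee_rot: [[0.995, 0.096, 0.006], [0.096, -0.995, -0.005], [0.005, 0.005, -1.0]]
wrist_force: [-1.0, 0.0, -0.1]
opening: 0.0423
```

View pics/o_wrist.png

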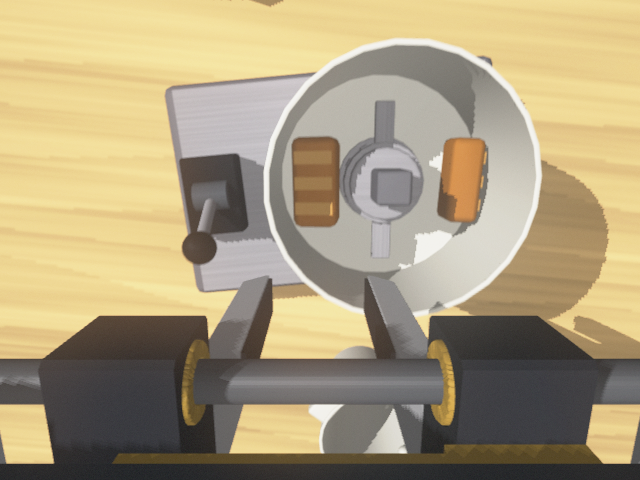

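Three are in; the third is stacked flat on the first at (316,182). Now the fourth.

```bash
python3 -m pendant '[{"translation":[-0.32,0.98,0],"turn":[0,0,-0.018]},{"translation":[-0.32,0.98,0],"turn":[0,0,-0.018]},{"translation":[-0.32,0.98,0],"turn":[0,0,-0.018]},{"translation":[-0.32,0.98,0],"turn":[0,0,-0.018]},{"translation":[-0.32,0.98,0],"turn":[0,0,-0.018]},{"translation":[-0.32,0.98,0],"turn":[0,0,-0.018]},{"translation":[-0.32,0.98,0],"turn":[0,0,-0.018]},{"translation":[-0.32,0.98,0],"turn":[0,0,-0.018]}]' 0.6
python3 -m pendant '[{"translation":[-0.09,0.34,0],"turn":[0,0,0]},{"translation":[-0.09,0.34,0],"turn":[0,0,0]},{"translation":[-0.09,0.34,0],"turn":[0,0,0]},{"translation":[-0.09,0.34,0],"turn":[0,0,0]},{"translation":[-0.09,0.34,0],"turn":[0,0,0]},{"translation":[-0.09,0.34,0],"turn":[0,0,0]}]' 0.6; python3 rk.py p_wrist
```

```text
clock: 25.4
tcp_pos: [0.3931, 0.0792, 0.2731]
ee_rot: [[0.998, 0.056, 0.004], [0.056, -0.998, -0.004], [0.003, 0.004, -1.0]]
wrist_force: [-0.1, 0.1, -0.1]
opening: 0.0562
clock: 25.9
tcp_pos: [0.3564, 0.2157, 0.2718]
ee_rot: [[0.998, 0.059, 0.002], [0.059, -0.998, -0.005], [0.001, 0.005, -1.0]]
wrist_force: [0.2, -0.6, 0.0]
opening: 0.0561
rusk 2542 [326. 147.] c 422.5 210.7 size 71 36 long axis deg 3.0
25.95 tcp [0.3568 0.2148 0.2721] yaw y -86.7
```

View pics/p_wrist.png

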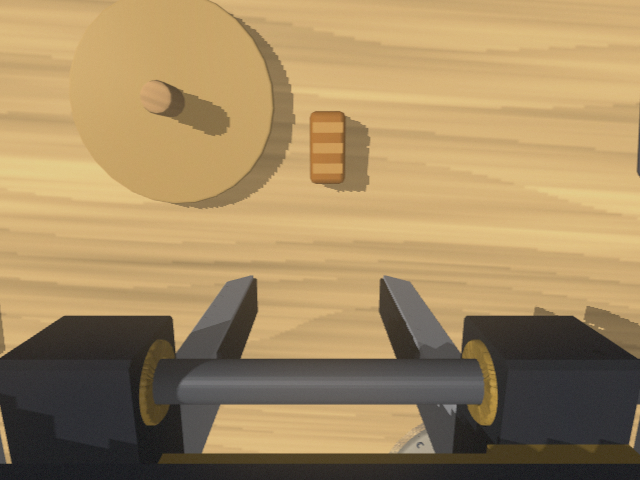

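```bash
python3 -m pendant '[{"translation":[0.164,-0.01,-0.1],"turn":[0,0,0]},{"translation":[0.164,-0.01,-0.2],"turn":[0,0,0]},{"translation":[0.164,-0.01,-0.3],"turn":[0,0,0]},{"translation":[0.164,-0.01,-0.4],"turn":[0,0,0]},{"translation":[0.164,-0.01,-0.5],"turn":[0,0,0]},{"translation":[0.164,-0.01,-0.56],"turn":[0,0,0]},{"translation":[0.164,-0.01,-0.56],"turn":[0,0,0]},{"translation":[0.164,-0.01,-0.56],"turn":[0,0,0]}]' 0.6
```

```text
clock: 26.62
tcp_pos: [0.4213, 0.2088, 0.0466]
ee_rot: [[0.998, 0.055, -0.003], [0.055, -0.998, -0.007], [-0.004, 0.007, -1.0]]
wrist_force: [0.0, 0.0, -0.4]
opening: 0.0559
```

```bash
python3 -m pendant '[{"translation":[0.004,0.005,-0.06],"turn":[0.003,-0.002,0]},{"translation":[0.004,0.005,-0.102],"turn":[0.003,-0.002,0]},{"translation":[0.004,0.005,-0.102],"turn":[0.003,-0.002,0]},{"translation":[0.004,0.005,-0.102],"turn":[0.003,-0.002,0]}]' 0.6
python3 -m pendant '[{"translation":[0,0,0],"turn":[0,0,0]},{"translation":[0,0,0],"turn":[0,0,0]},{"translation":[0,0,0],"turn":[0,0,0]},{"translation":[0,0,0],"turn":[0,0,0]},{"translation":[0,0,0],"turn":[0,0,0]},{"translation":[0,0,0],"turn":[0,0,0]},{"translation":[0,0,0],"turn":[0,0,0]},{"translation":[0,0,0.1],"turn":[0,0,0]}]' 0
```

```text
clock: 26.95
tcp_pos: [0.4247, 0.2108, 0.0078]
ee_rot: [[0.999, 0.054, 0.004], [0.054, -0.999, -0.0], [0.004, 0.0, -1.0]]
wrist_force: [-0.1, -0.3, -0.4]
opening: 0.0567
clock: 27.62
tcp_pos: [0.42, 0.2092, 0.0436]
ee_rot: [[0.999, 0.054, -0.008], [0.054, -0.999, -0.004], [-0.009, 0.004, -1.0]]
wrist_force: [0.4, 0.5, -0.8]
opening: 0.0357
```

```bash
python3 -m pendant '[{"translation":[0,-0.02,0.2],"turn":[0,0,0]},{"translation":[0.02,-0.1,0.35],"turn":[0,-0.004,0.02]},{"translation":[0.06,-0.25,0.5],"turn":[0,-0.004,0.02]},{"translation":[0.24,-0.98,0.5],"turn":[0,-0.004,0.02]},{"translation":[0.24,-0.98,0.5],"turn":[0,-0.004,0.02]},{"translation":[0.24,-0.98,0.5],"turn":[0,-0.004,0.02]},{"translation":[0.24,-0.98,0.5],"turn":[0,-0.004,0.02]},{"translation":[0.24,-0.98,0.5],"turn":[0,-0.004,0.02]}]' 0
```

```text
clock: 28.28
tcp_pos: [0.4783, -0.0321, 0.2088]
ee_rot: [[0.995, 0.096, 0.001], [0.096, -0.995, -0.004], [0.001, 0.004, -1.0]]
wrist_force: [0.8, 0.3, -0.6]
opening: 0.0362
```

```bash
python3 -m pendant '[{"translation":[0.175,-0.783,0.08],"turn":[0,0,0]},{"translation":[0.175,-0.783,0.08],"turn":[0,0,0]},{"translation":[0.175,-0.783,0.08],"turn":[0,0,0]},{"translation":[0.175,-0.783,0.08],"turn":[0,0,0]},{"translation":[0.175,-0.783,0.08],"turn":[0,0,0]},{"translation":[0.175,-0.783,0.08],"turn":[0,0,0]},{"translation":[0.175,-0.783,0.08],"turn":[0,0,0]},{"translation":[0.175,-0.783,0.08],"turn":[0,0,0]}]' 0
python3 -m pendant '[{"translation":[0,0,0],"turn":[0,0,0]},{"translation":[0,0,0],"turn":[0,0,0]}]' 0
```

```text
clock: 28.95
tcp_pos: [0.5484, -0.3485, 0.2409]
ee_rot: [[0.996, 0.095, 0.001], [0.095, -0.995, -0.005], [0.001, 0.005, -1.0]]
wrist_force: [1.2, -1.0, 0.0]
opening: 0.0358
clock: 29.12
tcp_pos: [0.5482, -0.3503, 0.2401]
ee_rot: [[0.996, 0.092, 0.0], [0.092, -0.996, -0.005], [-0.0, 0.005, -1.0]]
wrist_force: [-0.8, 1.0, -0.5]
opening: 0.0358
```

```bash
python3 -m pendant '[{"translation":[0,0.012,-0.07],"turn":[0.002,0,0]},{"translation":[0,0.012,-0.15],"turn":[0.002,0,0]},{"translation":[0,0.012,-0.22],"turn":[0.002,0,0]},{"translation":[0,0.012,-0.27],"turn":[0.002,0,0]},{"translation":[0,0.012,-0.27],"turn":[0.002,0,0]},{"translation":[0,0.012,-0.27],"turn":[0.002,0,0]},{"translation":[0,0.012,-0.27],"turn":[0.002,0,0]}]' 0
```

```text
clock: 29.7
tcp_pos: [0.549, -0.345, 0.1338]
ee_rot: [[0.996, 0.093, 0.002], [0.093, -0.996, -0.002], [0.002, 0.002, -1.0]]
wrist_force: [-0.5, 0.3, -0.3]
opening: 0.0359
```

```bash
python3 -m pendant '[{"translation":[0,0,0],"turn":[0,0,0]},{"translation":[0,0,0],"turn":[0,0,0]},{"translation":[0,0,0],"turn":[0,0,0]},{"translation":[0,0,0.06],"turn":[0,0,0]},{"translation":[0,0,0.16],"turn":[0,0,0]},{"translation":[0,0,0.28],"turn":[0,0,0]},{"translation":[-0.1,0.05,0.35],"turn":[0,0,0]},{"translation":[-0.1,0.1,0.35],"turn":[0,0,0]}]' 0.45; python3 - <<'E'
from h import *
f=grab("wrist","q_wrist");W=cloud(f);c=np.array([.5432,-.2926]);r=np.hypot(*(W[...,:2]-c).transpose(2,0,1))
m=(r<.08)&(W[...,2]<.2);print("max z in bowl",W[m][:,2].max(), np.percentile(W[m][:,2],99))
E
```

```text
clock: 30.37
tcp_pos: [0.509, -0.3081, 0.2794]
ee_rot: [[0.996, 0.09, 0.008], [0.09, -0.996, -0.009], [0.007, 0.01, -1.0]]
wrist_force: [-0.3, 0.3, 1.1]
opening: 0.0424
max z in bowl 0.15803731733545884 0.1562146581314897
```

View pics/q_wrist.png

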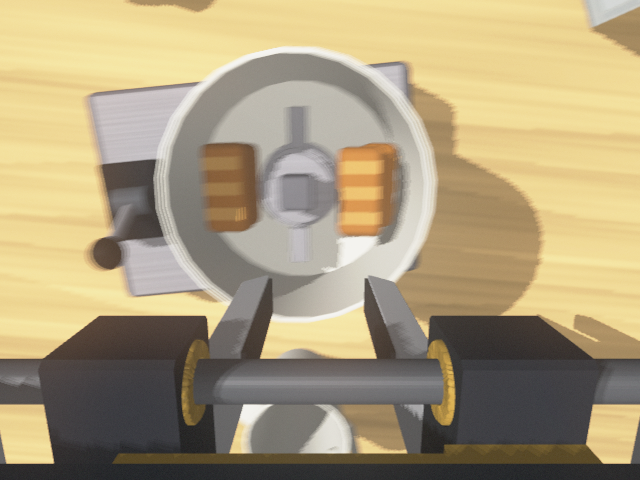

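All four rusks are in the bowl, and nothing is above the stem top at 0.158. Now the lid.

```bash
python3 -m pendant '[{"translation":[-0.2,0.99,0],"turn":[0,0,0]},{"translation":[-0.2,0.99,0],"turn":[0,0,0]},{"translation":[-0.2,0.99,0],"turn":[0,0,0]},{"translation":[-0.2,0.99,0],"turn":[0,0,0]},{"translation":[-0.2,0.99,0],"turn":[0,0,0]},{"translation":[-0.2,0.99,0],"turn":[0,0,0]},{"translation":[-0.2,0.99,0],"turn":[0,0,0]},{"translation":[-0.2,0.99,0],"turn":[0,0,0]}]' 0.8
python3 -m pendant '[{"translation":[-0.17,0.84,0.05],"turn":[0,0,0]},{"translation":[-0.17,0.84,0.05],"turn":[0,0,0]},{"translation":[-0.17,0.84,0.05],"turn":[0,0,0]},{"translation":[-0.17,0.84,0.05],"turn":[0,0,0]},{"translation":[-0.17,0.84,0.05],"turn":[0,0,0]},{"translation":[-0.17,0.84,0.05],"turn":[0,0,0]},{"translation":[-0.17,0.84,0.05],"turn":[0,0,0]},{"translation":[-0.17,0.84,0.05],"turn":[0,0,0]}]' 0.8
python3 -m pendant '[{"translation":[-0.02,0.07,0],"turn":[0,0,0]},{"translation":[-0.02,0.07,0],"turn":[0,0,0]},{"translation":[-0.02,0.07,0],"turn":[0,0,0]}]' 0.8
cat > lid.py <<'E'
from h import *
import sys
f=grab("wrist",sys.argv[1]);W=cloud(f);z=W[...,2]
m=((z>.05)&(z<.07)&(W[...,1]>.2)).astype(np.uint8);k,lab,st,c=cv2.connectedComponentsWithStats(m)
for i in range(1,k):
    if st[i,4]>80:
        q=W[lab==i];t=q[q[:,2]>.059];print(c[i].round(),len(q),q[:,2].max(),"top",cv2.minEnclosingCircle((t[:,:2]*1000).astype(np.float32)) if len(t) else 0)
m=((z>.017)&(z<.024)&(W[...,1]>.2)).astype(np.uint8);k,lab,st,c=cv2.connectedComponentsWithStats(m)
i=1+np.argmax(st[1:,4]);q=W[lab==i];print("flange",cv2.minEnclosingCircle((q[:,:2]*1000).astype(np.float32)),q[:,2].mean())
s=arm.state();print(s['tcp_pos'],s['ee_rot'][:,2])
E
python3 lid.py r_wrist
```

```text
clock: 31.08
tcp_pos: [0.4416, 0.0234, 0.2799]
ee_rot: [[0.996, 0.092, 0.009], [0.092, -0.996, -0.003], [0.009, 0.004, -1.0]]
wrist_force: [0.3, 1.0, 0.5]
opening: 0.075
clock: 31.75
tcp_pos: [0.3751, 0.3497, 0.3]
ee_rot: [[0.996, 0.093, 0.011], [0.093, -0.996, -0.002], [0.011, 0.003, -1.0]]
wrist_force: [1.3, 0.0, -0.4]
opening: 0.075
clock: 32.0
tcp_pos: [0.3664, 0.379, 0.3]
ee_rot: [[0.995, 0.096, 0.011], [0.096, -0.995, -0.002], [0.01, 0.003, -1.0]]
wrist_force: [-0.2, -0.5, 0.3]
opening: 0.0752
[337. 125.] 734 0.0645596417426903 top ((457.55181884765625, 369.0309143066406), 14.511622428894043)
[ 33. 228.] 2279 0.0699987936488986 top ((319.0069580078125, 685.94921875), 91.59724426269531)
flange ((457.6683044433594, 369.0320129394531), 101.70468139648438) 0.01985077825067775
[0.36681098 0.37778709 0.30003359] [ 0.01091018 -0.00262734 -0.99993703]
```

View pics/r_wrist.png

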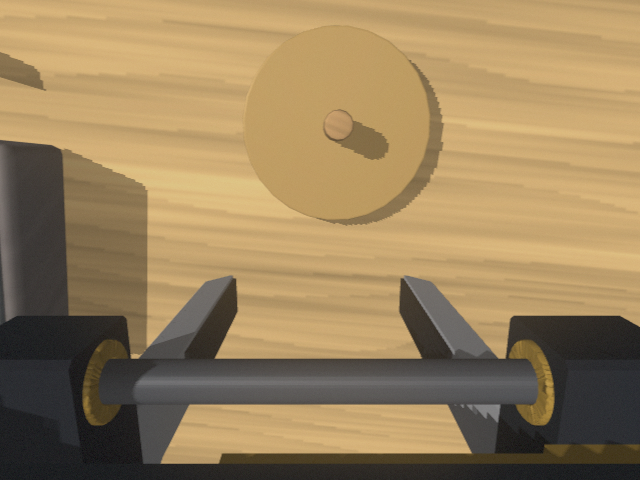

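The lid knob is at (338,125), world (0.4577, 0.3690), and the flange circle agrees.

```bash
python3 -m pendant '[{"translation":[0.227,-0.022,-0.1],"turn":[0.001,0.005,0]},{"translation":[0.227,-0.022,-0.2],"turn":[0.001,0.005,0]},{"translation":[0.227,-0.022,-0.3],"turn":[0.001,0.005,0]},{"translation":[0.227,-0.022,-0.4],"turn":[0.001,0.005,0]},{"translation":[0.227,-0.022,-0.5],"turn":[0.001,0.005,0]},{"translation":[0.227,-0.022,-0.53],"turn":[0.001,0.005,0]},{"translation":[0.227,-0.022,-0.53],"turn":[0.001,0.005,0]},{"translation":[0.227,-0.022,-0.53],"turn":[0.001,0.005,0]}]' 0.8
```

```text
clock: 32.72
tcp_pos: [0.4569, 0.3666, 0.0869]
ee_rot: [[0.996, 0.092, -0.004], [0.092, -0.996, -0.003], [-0.004, 0.003, -1.0]]
wrist_force: [-0.1, -0.3, 0.4]
opening: 0.0753
```

```bash
python3 -m pendant '[{"translation":[0.003,0.006,-0.05],"turn":[0.001,-0.002,0]},{"translation":[0.003,0.006,-0.1],"turn":[0.001,-0.002,0]},{"translation":[0.003,0.006,-0.145],"turn":[0.001,-0.002,0]},{"translation":[0.003,0.006,-0.145],"turn":[0.001,-0.002,0]},{"translation":[0.003,0.006,-0.145],"turn":[0.001,-0.002,0]},{"translation":[0.003,0.006,-0.145],"turn":[0.001,-0.002,0]}]' 0.8
python3 -m pendant '[{"translation":[0,0.002,0],"turn":[0,0,0]},{"translation":[0,0.002,0],"turn":[0,0,0]},{"translation":[0,0.002,0],"turn":[0,0,0]},{"translation":[0,0.002,0],"turn":[0,0,0]},{"translation":[0,0.002,0],"turn":[0,0,0]},{"translation":[0,0.002,0],"turn":[0,0,0]},{"translation":[0,0.002,0],"turn":[0,0,0]},{"translation":[0,0.002,0],"turn":[0,0,0]}]' 0
python3 -m pendant '[{"translation":[0,0,0],"turn":[0,0,0]},{"translation":[0,0,0],"turn":[0,0,0]},{"translation":[0,0,0],"turn":[0,0,0]},{"translation":[0,0,0],"turn":[0,0,0]},{"translation":[0,0,0],"turn":[0,0,0]}]' 0
```

```text
clock: 33.22
tcp_pos: [0.4602, 0.3701, 0.032]
ee_rot: [[0.996, 0.092, 0.005], [0.092, -0.996, 0.001], [0.005, -0.001, -1.0]]
wrist_force: [-0.1, 0.1, -0.3]
opening: 0.0749
clock: 33.88
tcp_pos: [0.4601, 0.3699, 0.0319]
ee_rot: [[0.996, 0.093, 0.005], [0.093, -0.996, -0.001], [0.005, 0.001, -1.0]]
wrist_force: [0.6, -3.4, 2.5]
opening: 0.0294
clock: 34.3
tcp_pos: [0.4601, 0.3699, 0.0319]
ee_rot: [[0.996, 0.093, 0.005], [0.093, -0.996, -0.001], [0.005, 0.001, -1.0]]
wrist_force: [-0.5, -0.8, 0.5]
opening: 0.0294
```

```bash
python3 -m pendant '[{"translation":[0,0,0.05],"turn":[0,0,0]},{"translation":[0,0,0.12],"turn":[0,0,0]},{"translation":[0,0,0.2],"turn":[0,0,0]},{"translation":[0,0,0.3],"turn":[0,0,0]},{"translation":[0,0,0.4],"turn":[0,0,0]},{"translation":[0,0,0.5],"turn":[0,0,0]},{"translation":[0,-0.03,0.6],"turn":[0,0,0]},{"translation":[0.01,-0.08,0.6],"turn":[0,0,0]}]' 0
```

```text
clock: 34.97
tcp_pos: [0.467, 0.3417, 0.2802]
ee_rot: [[0.995, 0.095, 0.017], [0.095, -0.995, 0.009], [0.018, -0.008, -1.0]]
wrist_force: [1.0, 0.8, -1.7]
opening: 0.0294
```

```bash
python3 -m pendant '[{"translation":[0.02,-0.1,0.03],"turn":[0,0,0]},{"translation":[0.04,-0.2,0.03],"turn":[0,0,0]},{"translation":[0.06,-0.3,0.03],"turn":[0,0,0]},{"translation":[0.08,-0.4,0.03],"turn":[0,0,0]},{"translation":[0.1,-0.5,0.03],"turn":[0,0,0]},{"translation":[0.12,-0.6,0.03],"turn":[0,0,0]},{"translation":[0.13,-0.7,0.03],"turn":[0,0,0]},{"translation":[0.14,-0.8,0.03],"turn":[0,0,0]}]' 0
```

```text
clock: 35.63
tcp_pos: [0.5227, 0.0203, 0.2913]
ee_rot: [[0.995, 0.096, 0.017], [0.095, -0.995, 0.01], [0.017, -0.009, -1.0]]
wrist_force: [1.2, -0.0, -2.5]
opening: 0.0296
```

```bash
python3 -m pendant '[{"translation":[0.01,-0.1,-0.01],"turn":[-0.005,0.006,0]},{"translation":[0.02,-0.2,-0.02],"turn":[-0.005,0.006,0]},{"translation":[0.03,-0.3,-0.03],"turn":[-0.005,0.006,0]},{"translation":[0.04,-0.4,-0.03],"turn":[-0.005,0.006,0]},{"translation":[0.045,-0.5,-0.03],"turn":[-0.005,0.006,0]},{"translation":[0.05,-0.6,-0.03],"turn":[-0.005,0.006,0]},{"translation":[0.055,-0.7,-0.03],"turn":[-0.005,0.006,0]},{"translation":[0.057,-0.78,-0.03],"turn":[-0.005,0.006,0]}]' 0
python3 -m pendant '[{"translation":[0,-0.04,0],"turn":[0,0,0]},{"translation":[0,-0.04,0],"turn":[0,0,0]},{"translation":[0,-0.04,0],"turn":[0,0,0]},{"translation":[0,-0.04,0],"turn":[0,0,0]}]' 0
```

```text
clock: 36.3
tcp_pos: [0.5454, -0.2945, 0.278]
ee_rot: [[0.996, 0.094, 0.003], [0.094, -0.996, 0.0], [0.003, 0.0, -1.0]]
wrist_force: [0.1, 0.4, -2.5]
opening: 0.0295
clock: 36.63
tcp_pos: [0.5454, -0.3088, 0.2775]
ee_rot: [[0.995, 0.095, 0.003], [0.095, -0.995, 0.003], [0.003, -0.002, -1.0]]
wrist_force: [0.4, 1.0, -3.1]
opening: 0.0296
```

```bash
python3 -m pendant '[{"translation":[0,0.043,-0.02],"turn":[0,0,0]},{"translation":[0,0.043,-0.04],"turn":[0,0,0]},{"translation":[0,0.043,-0.06],"turn":[0,0,0]},{"translation":[0,0.043,-0.06],"turn":[0,0,0]},{"translation":[0,0.043,-0.06],"turn":[0,0,0]}]' 0
python3 - <<'E'
from h import *
f=grab("wrist","s_wrist");W=cloud(f);z=W[...,2];s=arm.state();print(s['tcp_pos'],s['ee_rot'][:,2])
tcp=s['tcp_pos'];hz=tcp[2]-.032+.02
d=np.hypot(W[...,0]-tcp[0],W[...,1]-tcp[1])
m=(abs(z-hz)<.006)&(d<.12)&(d>.03);p=W[m]
A=np.c_[p[:,:2]-tcp[:2],np.ones(len(p))];print(m.sum(),np.linalg.lstsq(A,p[:,2],rcond=None)[0],hz)
mm=m.astype(np.uint8);cs,_=cv2.findContours(mm,cv2.RETR_EXTERNAL,cv2.CHAIN_APPROX_NONE);c=max(cs,key=cv2.contourArea)[:,0];
q=np.array([ray(f,u,v,hz)[:2] for u,v in c if v<250 and 0<u<639 and v>0])
print("lid",circ(q))
grab("scene","s_scene");grab("side","s_side")
E
```

```text
clock: 37.05
tcp_pos: [0.5452, -0.2911, 0.253]
ee_rot: [[0.995, 0.096, 0.002], [0.096, -0.995, 0.003], [0.002, -0.003, -1.0]]
wrist_force: [0.7, 0.3, -2.1]
opening: 0.0293
[ 0.54548057 -0.29157745  0.25347401] [ 0.00259239  0.00240818 -0.99999374]
79600 [-0.00308419  0.00348117  0.24083734] 0.2414740078717007
lid (array([ 0.57697269, -0.28608406]), np.float64(0.07230994519107174))
```

View pics/s_wrist.png

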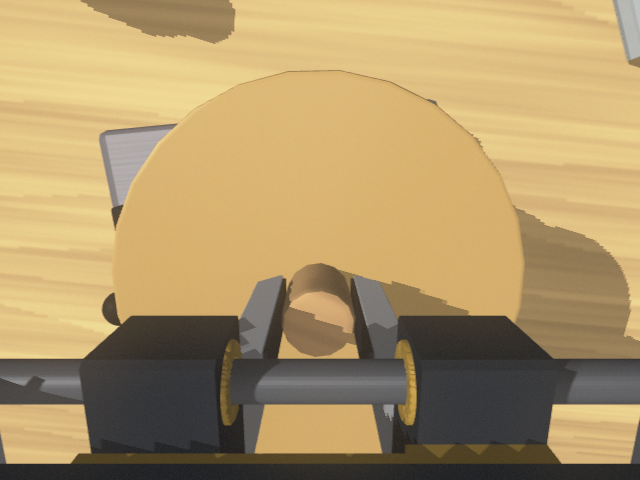

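View pics/s_side.png

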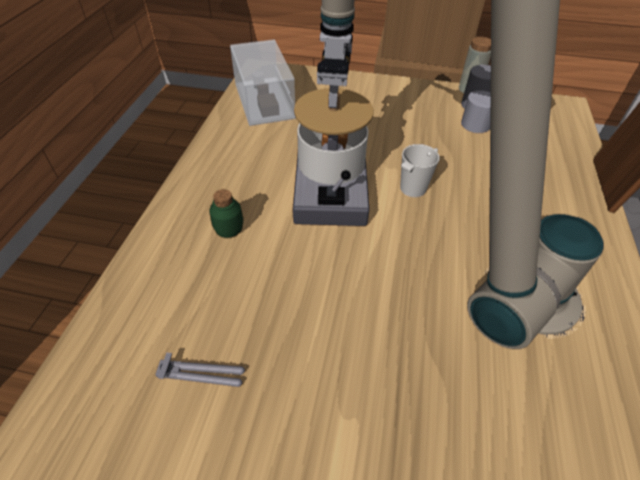

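No rusks are left on the shelf and the lid hangs level. Next I'll lower it.

```bash
python3 -m pendant '[{"translation":[0,0,-0.03],"turn":[0,0,0]},{"translation":[0,0,-0.06],"turn":[0,0,0]},{"translation":[0,0,-0.09],"turn":[0,0,0]},{"translation":[0,0,-0.11],"turn":[0,0,0]},{"translation":[0,0,-0.12],"turn":[0,0,0]},{"translation":[0,0,-0.128],"turn":[0,0,0]},{"translation":[0,0,-0.128],"turn":[0,0,0]}]' 0
```

```text
clock: 37.78
tcp_pos: [0.5456, -0.2921, 0.2025]
ee_rot: [[0.995, 0.095, 0.003], [0.095, -0.995, 0.002], [0.003, -0.002, -1.0]]
wrist_force: [-0.3, 0.2, -2.0]
opening: 0.0297
```

```bash
python3 -m pendant '[{"translation":[0,0.001,-0.006],"turn":[0,0,0]},{"translation":[0,0.001,-0.012],"turn":[0,0,0]},{"translation":[0,0.001,-0.015],"turn":[0,0,0]},{"translation":[0,0.001,-0.015],"turn":[0,0,0]}]' 0
```

```text
clock: 38.12
tcp_pos: [0.5458, -0.2918, 0.197]
ee_rot: [[0.995, 0.095, 0.004], [0.095, -0.995, 0.002], [0.004, -0.001, -1.0]]
wrist_force: [-0.3, 0.6, 0.1]
opening: 0.0295
```

Contact came at the expected height. Open, retreat, check.

```bash
python3 -m pendant '[{"translation":[0,0,0],"turn":[0,0,0]},{"translation":[0,0,0],"turn":[0,0,0]},{"translation":[0,0,0],"turn":[0,0,0]},{"translation":[0,0,0],"turn":[0,0,0]},{"translation":[0,0,0],"turn":[0,0,0]},{"translation":[0,0,0.08],"turn":[0,0,0]},{"translation":[0,0,0.18],"turn":[0,0,0]},{"translation":[0,0,0.28],"turn":[0,0,0]}]' 0.7
python3 -m pendant '[{"translation":[-0.15,0.1,0.15],"turn":[0,0,0]},{"translation":[-0.2,0.15,0.15],"turn":[0,0,0]},{"translation":[-0.2,0.15,0.15],"turn":[0,0,0]},{"translation":[-0.2,0.15,0.15],"turn":[0,0,0]},{"translation":[-0.2,0.15,0.15],"turn":[0,0,0]},{"translation":[-0.2,0.15,0.15],"turn":[0,0,0]}]' 0
cat > lchk.py <<'E'
from h import *
import sys
f=grab("wrist",sys.argv[1]);W=cloud(f);z=W[...,2];c=np.array([.5432,-.2926]);d=W[...,:2]-c;r=np.hypot(d[...,0],d[...,1])
m=(r<.13)&(z>.175)&(z<.2);p=W[m];mm=m&(r>.03)
q=W[mm];A=np.c_[q[:,:2]-c,np.ones(len(q))];print("plane slope,z",np.linalg.lstsq(A,q[:,2],rcond=None)[0],len(q))
print("flange",cv2.minEnclosingCircle((p[:,:2]*1000).astype(np.float32)))
m=(r<.03)&(z>.222)&(z<.245);print("knob",cv2.minEnclosingCircle((W[m][:,:2]*1000).astype(np.float32)))
b=(z>.115)&(r>.11)&(r<.24)&(z<.2)&(W[...,1]>-.2);print("ball",W[b].mean(0),W[b].max(0),b.sum())
s=arm.state();print(s['clock'],s['tcp_pos'],s['opening'],s['ee_rot'][:,2])
E
python3 lchk.py t_wrist
```

```text
clock: 38.78
tcp_pos: [0.5452, -0.2914, 0.3094]
ee_rot: [[0.995, 0.095, 0.002], [0.095, -0.995, 0.003], [0.002, -0.003, -1.0]]
wrist_force: [-0.1, -0.1, -0.0]
opening: 0.0657
clock: 39.28
tcp_pos: [0.4654, -0.2316, 0.3692]
ee_rot: [[0.995, 0.095, 0.002], [0.095, -0.995, 0.003], [0.002, -0.002, -1.0]]
wrist_force: [0.5, 0.9, -0.4]
opening: 0.029
plane slope,z [ 0.00058461 -0.00046899  0.1848467 ] 40862
flange ((543.098388671875, -290.24774169921875), 101.76966094970703)
knob ((543.0499877929688, -290.3221130371094), 15.000231742858887)
ball [ 0.48575336 -0.1503699   0.15147344] [ 0.50522067 -0.13722696  0.16291499] 686
39.3333 [ 0.46556169 -0.23177013  0.36837864] 0.024963152903669603 [ 7.32219986e-04  3.67894506e-03 -9.99992965e-01]
```

View pics/t_wrist.png

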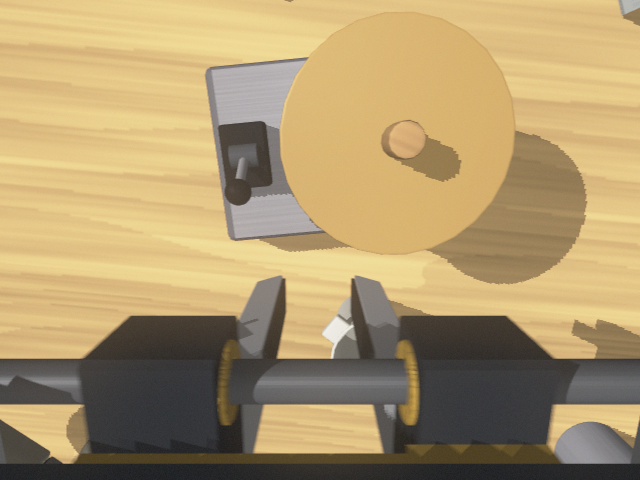

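The lid is seated: flange top 0.185, slope below 0.001, about 2 mm off centre. The switch ball is at (0.486, -0.151). With the gripper shut, I'll go to its -x side.

```bash
python3 -m pendant '[{"translation":[-0.081,0.185,0],"turn":[0,0,0.037]},{"translation":[-0.081,0.185,0],"turn":[0,0,0.037]},{"translation":[-0.081,0.185,-0.1],"turn":[0,0,0.037]},{"translation":[-0.081,0.185,-0.2],"turn":[0,0,0.037]},{"translation":[-0.081,0.185,-0.3],"turn":[0,0,0.037]},{"translation":[-0.081,0.185,-0.4],"turn":[0,0,0.037]},{"translation":[-0.081,0.185,-0.4],"turn":[0,0,0.037]},{"translation":[-0.081,0.185,-0.4],"turn":[0,0,0.037]}]' 0
```

```text
clock: 40.0
tcp_pos: [0.4321, -0.1573, 0.2061]
ee_rot: [[0.985, 0.171, -0.006], [0.171, -0.985, 0.007], [-0.004, -0.008, -1.0]]
wrist_force: [-1.0, -0.7, 1.5]
opening: 0.0005
```

```bash
python3 -m pendant '[{"translation":[0.002,0,-0.07],"turn":[0,0,0]},{"translation":[0.002,0,-0.14],"turn":[0,0,0]},{"translation":[0.002,0,-0.19],"turn":[0,0,0]},{"translation":[0.002,0,-0.19],"turn":[0,0,0]},{"translation":[0.002,0,-0.19],"turn":[0,0,0]}]' 0; python3 - <<'E'
from h import *
grab("wrist","u_wrist")
E
```

```text
clock: 40.42
tcp_pos: [0.435, -0.1586, 0.1318]
ee_rot: [[0.985, 0.171, -0.003], [0.171, -0.985, 0.006], [-0.002, -0.006, -1.0]]
wrist_force: [0.8, 0.3, -0.2]
opening: 0.0005
```

View pics/u_wrist.png

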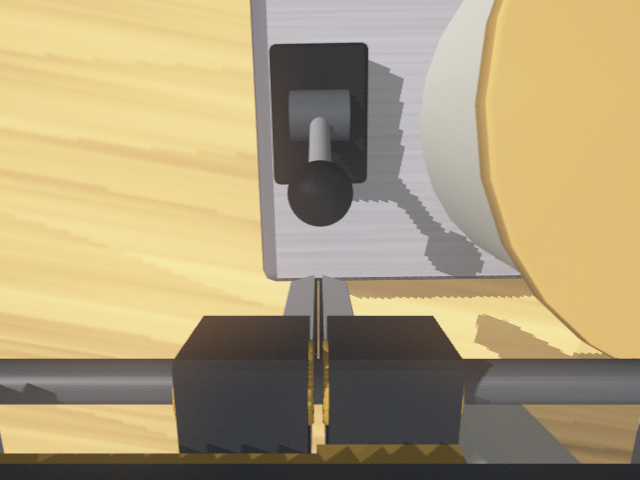

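The ball at (320,193) is straight ahead of the closed fingers. Now I'll push.

```bash
python3 -m pendant '[{"translation":[0.035,0.006,0],"turn":[0,0,0]},{"translation":[0.07,0.013,0],"turn":[0,0,0]},{"translation":[0.1,0.019,0],"turn":[0,0,0]},{"translation":[0.13,0.025,0],"turn":[0,0,0]},{"translation":[0.16,0.03,0],"turn":[0,0,0]},{"translation":[0.19,0.036,0],"turn":[0,0,0]},{"translation":[0.215,0.041,0],"turn":[0,0,0]},{"translation":[0.222,0.042,0],"turn":[0,0,0]}]' 0
```

```text
clock: 41.13
tcp_pos: [0.526, -0.1416, 0.1321]
ee_rot: [[0.985, 0.172, -0.001], [0.172, -0.985, 0.005], [-0.001, -0.005, -1.0]]
wrist_force: [-2.6, 0.4, 0.4]
opening: 0.0005
```

```bash
python3 -m pendant '[{"translation":[0.006,0.001,0],"turn":[0,0,0]},{"translation":[0.006,0.001,0],"turn":[0,0,0]},{"translation":[-0.05,-0.009,0],"turn":[0,0,0]},{"translation":[-0.1,-0.018,0],"turn":[0,0,0]},{"translation":[-0.2,-0.035,0.05],"turn":[0,0,0]},{"translation":[-0.25,-0.04,0.15],"turn":[0,0,0]},{"translation":[-0.25,-0.04,0.3],"turn":[0,0,0]},{"translation":[-0.25,-0.04,0.45],"turn":[0,0,0]}]' 0
python3 -m pendant '[{"translation":[0,-0.1,0.2],"turn":[0,0,0]},{"translation":[0,-0.1,0.25],"turn":[0,0,0]},{"translation":[0,-0.1,0.25],"turn":[0,0,0]},{"translation":[0,-0.1,0.25],"turn":[0,0,0]},{"translation":[0,-0.1,0.25],"turn":[0,0,0]}]' 0
python3 lchk.py v_wrist; python3 - <<'E'
from h import *
grab("scene","v_scene")
E
```

```text
clock: 41.8
tcp_pos: [0.4246, -0.157, 0.2713]
ee_rot: [[0.985, 0.171, -0.002], [0.171, -0.985, 0.006], [-0.001, -0.007, -1.0]]
wrist_force: [1.3, 0.2, -0.4]
opening: 0.0004
clock: 42.22
tcp_pos: [0.4253, -0.1974, 0.3723]
ee_rot: [[0.985, 0.17, 0.001], [0.17, -0.985, 0.005], [0.002, -0.005, -1.0]]
wrist_force: [-1.7, 0.4, -0.5]
opening: 0.0002
plane slope,z [ 0.00074061 -0.00069174  0.18488279] 40015
flange ((542.9364624023438, -290.4184875488281), 101.9596176147461)
knob ((542.8673706054688, -290.2827453613281), 15.015031814575195)
ball [ 0.54401863 -0.13854812  0.15122451] [ 0.56035158 -0.12497999  0.16279361] 822
42.2667 [ 0.42455298 -0.19666022  0.37067432] 0.0002694104275490261 [-0.00236187  0.00718817 -0.99997138]
```

View pics/v_wrist.png

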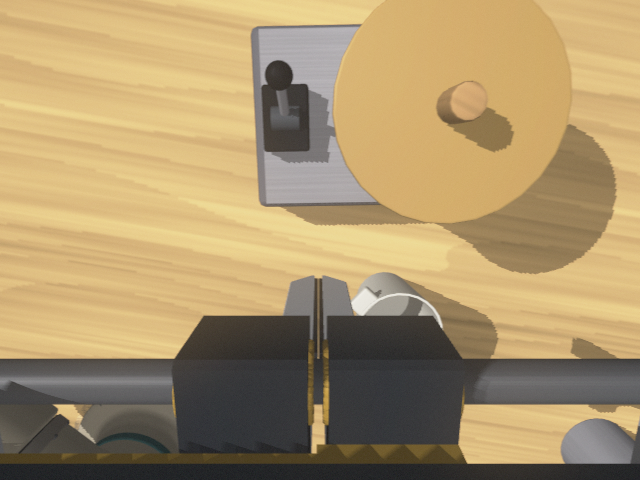

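View pics/v_scene.png

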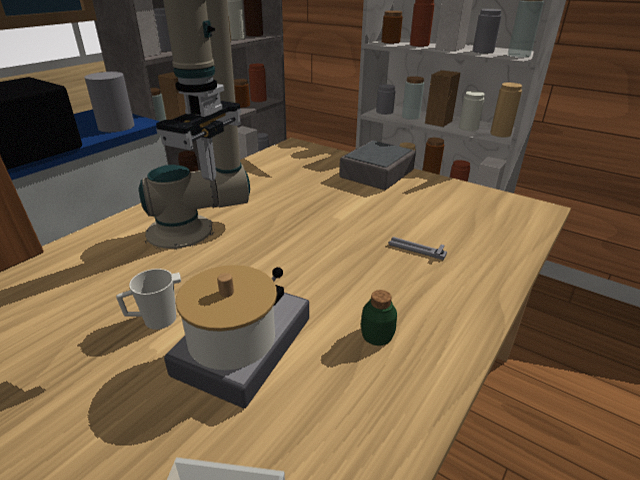

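The lever now leans to +x, with the ball at (279,75). I'll check its angle with a sphere fit.

```bash
python3 - <<'E'
from h import *
for n in ("wrist","scene","side"):
    f=grab(n);W=cloud(f);z=W[...,2];d=np.linalg.norm(W-np.array([.545,-.138,.148]),axis=-1)
    p=W[(d<.03)&(z>.142)&(z<.17)&(f["img"].max(-1)<70)]
    if len(p)<30: print(n,len(p));continue
    A=np.c_[2*p,np.ones(len(p))];x=np.linalg.lstsq(A,(p**2).sum(1),rcond=None)[0]
    dx=x[:2]-np.array([.5432,-.2926]);a=np.radians(10);xm=dx@[np.cos(a),np.sin(a)];ym=dx@[-np.sin(a),np.cos(a)]
    print(n,len(p),x[:3],"r",np.sqrt(x[3]+x[:3]@x[:3]),"mill",xm,ym,"angle",0.5+np.arcsin(xm/.07), np.arctan2(xm,x[2]-.087)+.5)
E
```

```text
wrist 635 [ 0.54781353 -0.13724581  0.14907814] r 0.012359418189790746 mill 0.03152041002743231 0.1521928798759718 angle 0.967091863673125 0.969831393001129
scene 87 [ 0.55093143 -0.13972396  0.15005385] r 0.011096435969760954 mill 0.03416062140403785 0.14921096158757927 angle 1.0098070906222665 0.9965018429415378
side 64 [ 0.54608528 -0.13571896  0.15204973] r 0.009397105660896427 mill 0.030083550571178164 0.1539966439886067 angle 0.9442325091461204 0.9331754722387613
```

The switch is at about 0.97 rad and everything else is in place, so I'm handing in.

```bash
python3 - <<'E'
from station import arm
arm.finish_job(); print(arm.state()['clock'])
E
```

```text
the job is handed in; nothing more can be done
the job is handed in; nothing more can be done
```

The mill job was done in the required order and handed in about 42 s into the run; the hand-in gives no verdict.

- **Paddle:** It meshed at the first try. The stem top measured 0.156 m, which is the fully home height.
- **Rusks:** All four are in the bowl, stacked two on each side of the hub. One of them stands on its edge. Nothing reached above the stem top (about 0.158 m), and no rusks were left on the shelf.
- **Lid:** It is seated and level. The flange top measured 0.185 m, the slope was below 0.001, and it sits about 2 mm off centre.
- **Switch:** It is on, at about 0.97 rad from the wrist camera. The scene and side cameras gave 1.00 and 0.94, which is within their calibration, and all are above 0.85.
- **Jar, jug and can opener:** They looked unmoved in the last pictures; I did not measure them again.

No check failed. The paddle and rusks could not be seen again once the lid was on, so their last check was just before that.

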